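Make up the red mate set in its carrier

TASK

A customer wants the red mate set: lift the retaining bar out of the two forks of the straw rack, lay the brass-coloured straw in the long front shelf of the wooden carrier, and put the bar back down in its forks over the straw that stays. Stand the red-painted mate cup in the carrier's round nest and the red-lidded sugar pot in the square bay beside it, both upright. Leave the blue and green pieces and the steel straw where they are.

Things in the scene. Friction and masses are not known exactly. Their poses are not given: they have to be found in the camera images.
- mate_red_c (a point): Open turned cup of pale wood, 88 mm tall, barrel-shaped: 46 mm across the foot, 60 mm at its widest 50 mm above the foot, 56 mm at the lip. Red painted inside, rim and bands, with a yellow stripe. 0.13 kg or so. Point: on its axis, half-way up (44 mm above its foot); own z up along the axis.
- pot_red_c (a point): Sugar pot of pale wood with a tight lid that stays on, 84 mm tall in all: 50 mm across the foot, 59 mm from 34 to 54 mm above it, low domed lid up to 66 mm and a small knob 19 mm across on top. Red lid and bands, yellow stripe and knob. 0.15 kg or so. Point: on its axis, half-way up (42 mm above its foot); own z up along the axis.
- mate_blue_c (a point): Open turned cup of pale wood, 88 mm tall, barrel-shaped: 46 mm across the foot, 60 mm at its widest 50 mm above the foot, 56 mm at the lip. Blue painted inside, rim and bands, with a white stripe. 0.13 kg or so. Point: on its axis, half-way up (44 mm above its foot); own z up along the axis. Not part of the set: leave it.
- pot_blue_c (a point): Sugar pot of pale wood with a tight lid that stays on, 84 mm tall in all: 50 mm across the foot, 59 mm from 34 to 54 mm above it, low domed lid up to 66 mm and a small knob 19 mm across on top. Blue lid and bands, white stripe and knob. 0.15 kg or so. Point: on its axis, half-way up (42 mm above its foot); own z up along the axis. Not part of the set: leave it.
- mate_green_c (a point): Open turned cup of pale wood, 88 mm tall, barrel-shaped: 46 mm across the foot, 60 mm at its widest 50 mm above the foot, 56 mm at the lip. Green painted inside, rim and bands, with a yellow stripe. 0.13 kg or so. Point: on its axis, half-way up (44 mm above its foot); own z up along the axis. Not part of the set: leave it.
- bombilla_brass_c (a point): Flat metal mate straw of yellow brass colour, 190 mm long along its own x: shaft 9 mm wide (own y) and 8 mm thick (z), at its +x end a flat perforated filter 18 mm wide and 35 mm long. 35 g or so. Point: middle of its length, width and thickness, about its centre of mass. At the start it lies on the rack under the bar.
- bombilla_steel_c (a point): Flat metal mate straw of grey steel, 190 mm long along its own x: shaft 9 mm wide (own y) and 8 mm thick (z), at its +x end a flat perforated filter 18 mm wide and 35 mm long. 35 g or so. Point: middle of its length, width and thickness, about its centre of mass. It stays on the rack.
- bar_c (a point): Retaining bar: red-brown square wooden bar, 14 x 14 x 236 mm (length along own y), brass end caps, 60 g or so. Point: its centre; z up. Lies loose in the rack's two open forks, 4 mm above both straws; take it at mid-length. Counter outward of rack and of carrier (|y| 0.37 to 0.46 m, x 0.36 to 0.64 m) is always clear for laying it down meanwhile.
- rack: Fixed rack, pale wood, base 150 (x) x 250 (y) x 12 mm; origin: underside centre. Straws lie along its x at y = +-36 mm (either way), centre 44 mm up, in notched saddles at x = +-50 (16 thick; floor 40, top 50 mm up). Forks at y = +-98 (12 thick, 42 wide): slot floor 52 mm up, 22 mm wide, mouth 36 mm wide, 79 up. Seated bar: along y, centre at x = y = 0, 59 mm up.
- caddy: Fixed wooden carrier 168 (x) x 218 (y) mm, floor 8 mm up; origin: underside centre. Straw shelf along y: centre x = -47, y = 0, inside 62 x 206, lips 20 mm up. Mate's round nest (pale ring, inside 78, outside 86, top 24 mm up): centre x = 34, y = 53. Sugar pot's square bay, inside 88 x 100: centre x = 34, y = -53. Bay walls 26 mm up. Straw may point either way.

How it is judged:
By the outcome, as a careful person would: the job done as asked, in the order asked, and still so for the second after the job is handed in, with the robot touching nothing.
It also fails if it takes over 131 s, if anything falls off the work surface, if the arm or the gripper's body presses on something with over 40 N, if the wrist force passes 120 N, or if a joint passes its speed limit or range.

ROBOT

A 6-joint arm with a two-finger parallel gripper is mounted at the origin on the work surface. World frame = base frame: x ahead of the robot, y to its left, z up, the work surface at z = 0. Lengths are in m, angles in rad, forces in N, time in s.
With the tool pointing down it reaches from about 0.35 to 0.875 m from the base axis. Payload 4.2 kg.
Tool frame: the origin (TCP) lies midway between the tips of the shut fingers; the grasp point (between the pads) lies 19 mm behind it (bot.pinch_z is the distance from the TCP to the grasp point, in m); z points along the fingers, y is the direction in which the jaws open and shut (so a half turn about z gives the same grasp; the last joint's range is limited). The gripper opens to 87 mm and grips with 3 to 60 N. Pads are 19 mm wide; open, the fingers measure 117 mm over their backs; the gripper's body (75 mm by 190 mm) begins 51 mm behind the grasp point.
Start: joints at [-0.872, 0.385, 0.008, 0, -1.194, -0.259], TCP at [0.266, -0.565, 0.197] pointing down, gripper open.
Joint ranges: [-3.14, 3.14], [-1.21, 2.06], [-1.07, 1.41], [-3.16, 2.05], [-2.99, -0.16], [-3.1, 3.1]. Speed limits (rad/s): [2.79, 2.79, 3.14, 3.14, 3.14, 3.14].

INTERFACE

Orientations are given as a unit quaternion [x, y, z, w].
In Python, from bench import monitor, vision, bot gives the robot as it stands. The module is installed in compiled form; this text tells all that it offers.
- The arm moves only by the tool play_rows, never from a script. Its argument "deltas" is a list of rows, each a list of 3 entries, a list of its own where there are three numbers: the finger opening in m, from 0 to 0.087, then the shift along the tool's x, y, z in m, then the turn, a rotation vector about the tool's x, y, z in degrees. In form: [[gripper, [dx, dy, dz], [ax, ay, az]], ...]. A call has 1 to 5 rows; each row shifts and turns the commanded pose from where the row before left it, along the tool's axes as they then stand; what a row does not reach is not made up. A row lasts 1/8 s, in which the tool goes at most 62.5 mm and 10.7 degrees, less where a joint would pass 70% of its speed; a pose out of reach is approached as far as the arm can. A call is refused whole if a number of a shift passes 0.0625 or a number of a turn 10.7, either way. A call with a gripper value outside its range is refused whole. The fingers move at their own pace and stop on an object; "squeeze" is the grip in N (left out, the last holds). Time passes only in rows, so rows that do not move let the fingers close. It gives the time, the measured TCP pose, the force and the opening at its end, in the units of the state.
- monitor.sense(): the state, without advancing time (a new reading comes with each control period).
- vision.grab_frame(name): name is "scene" or "top"; returns a dict with "pixels" (420x560x3 uint8, red, green, blue), "range_z" (420x560 float32, m along the optical axis (not along the pixel's ray), 0 where there is no reading), "fovy" (degrees; the focal length in pixels is half the picture's height over the tangent of half this angle, whatever the lens; pixels are square), "cx", "cy" (the principal point, pixels), "distortion" ([k1, k2, p1, p2, k3] as OpenCV has them; the pictures are not rectified), "extrinsics" (4x4, takes a point from world to camera coordinates). Camera axes: x right, y up, looking along -z (the intrinsics and any distortion apply to the point x, -y, -z); pixel columns grow to the right and rows downward; lengths in m; the calibration is good to about 2 mm. A picture is of the moment at which its call begins.
- bot.sign_off(): hands the job in, once; it reports no verdict.
The state is a dict: "clock": time; "joint_pos": joint angles; "joint_vel": joint speeds; "effort": joint torques, N m; "position": TCP position; "eef_rot": TCP orientation; "ft_force": force on the tool from outside, world axes, zero at the start; "moment": the same for the moment, N m; "width": finger opening in m.
Only numpy, scipy, OpenCV 4.12 (cv2) and the standard library are available. Lean on these libraries where they do the work, as an engineer would, in place of code of your own. Each camera call takes 0.05 s, during which the arm holds its last target. There are 200 camera calls.

## Working session

There is one attempt and no reset: what is moved stays moved. The work goes in short steps, Python scripts to look and compute and a tool call to move; the robot and the scene stay as the last step left them, time stands still between calls to the robot, and variables do not carry over. Pictures are saved under pics/ and viewed, about 12 in all and at most 16, crops included, and the job is handed in when it is done.

Besides the shell and the picture viewer there is one more tool, called as name([rows], argument=value, ...), one row to a line, values as JSON. play_rows: Moves the arm, as the interface text tells. Its arguments: {"type":"object","properties":{"deltas":{"type":"array","items":{"type":"array"}},"squeeze":{"type":"number"}},"required":["deltas"]}

```bash
mkdir -p pics
cat > h.py <<'E'
import numpy as np, cv2
from bench import monitor, vision, bot
def grab(n,save=None):
    f=vision.grab_frame(n)
    if save: cv2.imwrite('pics/%s.png'%save, f['pixels'][:,:,::-1])
    return f
def K(f):
    fl=210/np.tan(np.radians(f['fovy'])/2)
    return np.array([[fl,0,f['cx']],[0,fl,f['cy']],[0,0,1.]])
def rays(f,uv):
    n=cv2.undistortPoints(np.array(uv,float).reshape(-1,1,2),K(f),np.array(f['distortion'],float)).reshape(-1,2)
    E=np.array(f['extrinsics']);R,t=E[:3,:3],E[:3,3]
    d=np.c_[n[:,0],-n[:,1],-np.ones(len(n))]
    return -R.T@t, d@R
def onplane(f,uv,z):
    o,d=rays(f,uv); return o+d*((z-o[2])/d[:,2])[:,None]
def cloud(f):
    v,u=np.mgrid[0:420,0:560]; o,d=rays(f,np.c_[u.ravel(),v.ravel()])
    return (o+d*f['range_z'].ravel()[:,None]).reshape(420,560,3)
E
python3 - <<'E'
from h import *
for n in('top','scene'):
    f=grab(n,n+'0'); print(n,f['fovy'],f['cx'],f['cy'],f['distortion'],np.round(f['extrinsics'],3).tolist())
s=monitor.sense();print(s['position'],s['eef_rot'],s['width'],s['clock'],s['ft_force'])
E
```

```text
top 49.638786337147835 277.6093702390374 207.67630086476774 [-0.15147583  0.          0.          0.          0.        ] [[-0.021, -1.0, 0.013, 0.013], [0.983, -0.018, 0.183, -0.503], [-0.183, 0.016, 0.983, -0.87], [0.0, 0.0, 0.0, 1.0]]
scene 46.76542464120557 279.8588156257021 204.2831193273292 [8.13255175e-06 0.00000000e+00 0.00000000e+00 0.00000000e+00
 0.00000000e+00] [[0.73, 0.684, -0.004, -0.359], [-0.584, 0.626, 0.516, 0.236], [0.356, -0.375, 0.856, -1.064], [0.0, 0.0, 0.0, 1.0]]
[ 0.26588298 -0.56497814  0.1963617 ] [-2.18075796e-01  9.75931347e-01  9.42313619e-04 -2.55493398e-04] 0.08724565754440505 0.1 [-0.29326755 -0.25081146 -0.11103854]
```

View pics/top0.png

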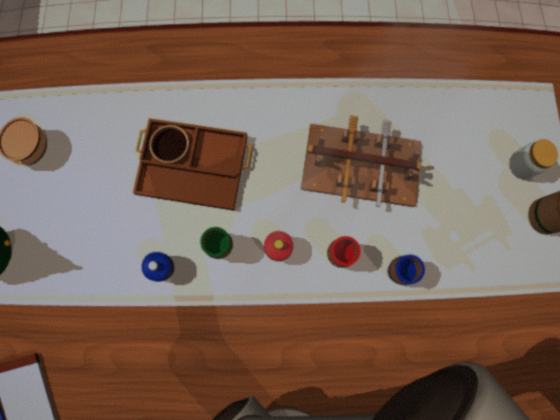

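View pics/scene0.png

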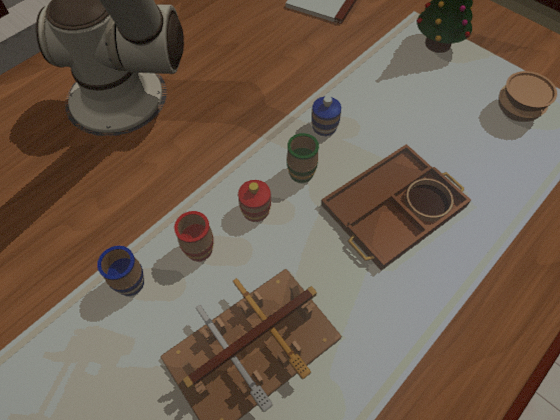

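```bash
cat > meas.py <<'E'
from h import *
def fitc(p):
    A=np.c_[2*p,np.ones(len(p))];s=np.linalg.lstsq(A,(p**2).sum(1),rcond=None)[0]
    return s[:2],np.sqrt(s[2]+s[:2]@s[:2])
if __name__=='__main__':
  C={}
  for n in('top','scene'):
    f=grab(n);C[n]=(f,cloud(f))
    P=C[n][1];hsv=cv2.cvtColor(f['pixels'],cv2.COLOR_RGB2HSV);ok=f['range_z']>0
    print(n,'table z',np.median(P[ok][np.abs(P[ok][:,2])<.01][:,2]))
    m=(ok&(P[...,2]>.006)&(P[...,2]<.12)&(P[...,0]>.2)&(P[...,0]<.7)&(np.abs(P[...,1])<.46)).astype(np.uint8)
    k,L,st,_=cv2.connectedComponentsWithStats(m)
    for i in range(1,k):
        if st[i,4]<150: continue
        p=P[L==i];zt=np.percentile(p[:,2],98);r=cv2.minAreaRect(p[:,:2].astype(np.float32))
        print(i,st[i].tolist(),'zmax %.3f'%zt,np.round(r[0],4),np.round(r[1],4),round(r[2],1),'hsv',np.median(hsv[L==i],0))
        if zt>.078 and r[1][0]<.13:
            q=p[(p[:,2]>.045)&(p[:,2]<.055)]; c=fitc(q[:,:2]); print('   mid fit',np.round(c[0],4),round(c[1],4),len(q))
            q=p[p[:,2]>zt-.004]; print('   top mean',q.mean(0).round(4))
E
python3 meas.py
```

```text
top table z -0.0009452689414660709
1 [301, 116, 121, 91, 7847] zmax 0.067 [ 0.603 -0.183] [0.2512 0.1917] 80.6 hsv [ 11. 127. 109.]
2 [133, 122, 119, 88, 6189] zmax 0.026 [0.6099 0.1878] [0.249  0.1688] 79.4 hsv [ 10. 180.  95.]
7 [201, 227, 32, 32, 809] zmax 0.089 [0.432  0.1232] [0.0562 0.0572] 90.0 hsv [ 64. 173.  48.]
   mid fit [0.432  0.1253] 0.0175 418
   top mean [0.4334 0.1241 0.0876]
8 [264, 231, 29, 30, 705] zmax 0.083 [0.4258 0.0037] [0.0555 0.0569] 87.9 hsv [  1. 171. 143.]
   mid fit [0.4262 0.0036] 0.0289 17
   top mean [0.4267 0.0038 0.0818]
9 [327, 236, 34, 32, 842] zmax 0.089 [ 0.4094 -0.1233] [0.0588 0.0576] 89.3 hsv [  1. 193. 115.]
   mid fit [ 0.4098 -0.1238] 0.0179 421
   top mean [ 0.4104 -0.1239  0.0875]
10 [141, 252, 33, 30, 779] zmax 0.082 [0.3882 0.2456] [0.0567 0.0583] 1.2 hsv [114. 207. 101.]
   mid fit [0.3886 0.2465] 0.029 33
   top mean [0.3894 0.245  0.0815]
11 [388, 254, 37, 31, 901] zmax 0.089 [ 0.3717 -0.2475] [0.0575 0.0576] 16.8 hsv [115. 161.  77.]
   mid fit [ 0.3714 -0.2467] 0.0188 385
   top mean [ 0.3711 -0.2489  0.0874]
scene table z 0.000
[... 369 characters left out ...]
5, 9590] zmax 0.028 [0.609  0.1866] [0.2509 0.1696] 79.8 hsv [ 11. 120.  98.]
9 [238, 180, 33, 41, 1115] zmax 0.084 [0.4268 0.0021] [0.058  0.0586] 18.8 hsv [  3. 143. 115.]
   mid fit [0.4258 0.0028] 0.0292 93
   top mean [0.4266 0.0019 0.0834]
12 [174, 211, 39, 50, 1492] zmax 0.091 [ 0.4108 -0.1246] [0.0581 0.0594] 39.0 hsv [  9. 104.  79.]
   mid fit [ 0.4143 -0.1266] 0.0228 380
   top mean [ 0.4102 -0.1247  0.0892]
14 [97, 246, 47, 50, 1699] zmax 0.091 [ 0.3718 -0.2487] [0.0583 0.0584] 33.5 hsv [ 28. 103.  72.]
   mid fit [ 0.3759 -0.2496] 0.0228 419
   top mean [ 0.371  -0.2494  0.0891]
17 [160, 269, 181, 151, 15171] zmax 0.068 [ 0.6016 -0.1832] [0.2524 0.1887] 81.7 hsv [ 13. 115. 100.]
```

```bash
cat > plan.py <<'E'
# usage: plan.py grip x y z phi(deg or -) ; ... -> rows from the current pose through one target
import sys; from h import *
from scipy.spatial.transform import Rotation as R
def plan(wps):
    s=monitor.sense();p=np.array(s['position']);r=R.from_quat(s['eef_rot'])
    print('now',p.round(4),'phi %.1f'%phi(r),'tilt',r.as_matrix()[:2,2].round(4),'w %.4f'%s['width'],'t %.2f'%s['clock'],'F',np.round(s['ft_force'],1))
    for g,x,y,z,f in wps:
        t=np.array([x,y,z],float);df=0 if f is None else (f-phi(r)+90)%180-90
        n=int(max(np.ceil(np.linalg.norm(t-p)/.058),np.ceil(abs(df)/10.5),1));step=(t-p)/n
        print('->',t,f,'rows',n,'dist',np.linalg.norm(t-p).round(3))
        for i in range(n):
            d=r.inv().apply(step); print('  [%.3f,[%.4f,%.4f,%.4f],[0,0,%.1f]],'%(g,*d,-df/n))
            r=r*R.from_euler('z',-df/n,degrees=True)
        p=t
def phi(r):
    y=r.as_matrix()[:,1]; return (np.degrees(np.arctan2(y[1],y[0]))+90)%180-90
if __name__=='__main__':
    plan([[float(a) if a!='-' else None for a in w.split()] for w in ' '.join(sys.argv[1:]).split(',')])
E
cat > rack.py <<'E'
from h import *
for n in('top','scene'):
    f=grab(n);P=cloud(f);h=cv2.cvtColor(f['pixels'],cv2.COLOR_RGB2HSV)
    w=(np.abs(P[...,0]-.603)<.15)&(np.abs(P[...,1]+.183)<.15)&(f['range_z']>0)
    Z=P[...,2]
    st=w&(Z>.036)&(Z<.056)
    for nm,m in(('bar',w&(Z>.060)&(Z<.071)),('brass',st&(h[...,1]>150)&(h[...,2]>110)),('steel',st&(h[...,1]<50)&(h[...,2]>80))):
        m=cv2.morphologyEx(m.astype(np.uint8),cv2.MORPH_OPEN,np.ones((2,2)))
        q=P[m>0]
        if len(q)<20: print(n,nm,len(q));continue
        c=q.mean(0);r=cv2.minAreaRect(q[:,:2].astype(np.float32))
        d=cv2.fitLine(q[:,:2].astype(np.float32),cv2.DIST_HUBER,0,.01,.01).ravel()
        t=(q[:,:2]-c[:2])@d[:2];e=np.percentile(t,[1,99])
        print(n,nm,len(q),c.round(4),'rect',np.round(r[0],4),np.round(r[1],3),'dir %.1f'%np.degrees(np.arctan2(d[1],d[0])),'ends',(c[:2]+np.outer(e,d[:2])).round(4).tolist())
E
python3 rack.py; python3 plan.py "0.04 .60 -.183 .2 -9"
```

```text
top bar 834 [ 0.6009 -0.1801  0.0646] rect [ 0.5393 -0.0989] [0.182 0.433] dir 79.3 ends [[0.5759, -0.312], [0.6228, -0.0647]]
top brass 307 [ 0.6079 -0.1491  0.0487] rect [ 0.5109 -0.1015] [0.059 0.421] dir -10.2 ends [[0.5151, -0.1324], [0.6936, -0.1645]]
top steel 381 [ 0.605  -0.2224  0.0424] rect [ 0.4962 -0.1517] [0.094 0.458] dir -10.4 ends [[0.504, -0.2038], [0.6972, -0.2393]]
scene bar 1670 [ 0.6039 -0.1838  0.0659] rect [ 0.6238 -0.2131] [0.171 0.311] dir 79.7 ends [[0.5843, -0.2919], [0.6257, -0.0641]]
scene brass 161 [ 0.6379 -0.1532  0.0526] rect [ 0.6931 -0.1988] [0.057 0.259] dir -9.7 ends [[0.5748, -0.1424], [0.6789, -0.1602]]
scene steel 771 [ 0.6139 -0.2215  0.0472] rect [ 0.6428 -0.2306] [0.044 0.301] dir -9.9 ends [[0.508, -0.2029], [0.689, -0.2346]]
now [ 0.266  -0.5653  0.197 ] phi -64.8 tilt [-0.0003  0.0006] w 0.0871 t 0.30 F [ 0.8 -0.3 -0.2]
-> [ 0.6   -0.183  0.2  ] -9.0 rows 9 dist 0.508
  [0.040,[-0.0517,0.0226,-0.0003],[0,0,-6.2]],
  [0.040,[-0.0538,0.0169,-0.0003],[0,0,-6.2]],
  [0.040,[-0.0553,0.0110,-0.0003],[0,0,-6.2]],
  [0.040,[-0.0562,0.0050,-0.0003],[0,0,-6.2]],
  [0.040,[-0.0564,-0.0011,-0.0003],[0,0,-6.2]],
  [0.040,[-0.0559,-0.0072,-0.0003],[0,0,-6.2]],
  [0.040,[-0.0548,-0.0132,-0.0003],[0,0,-6.2]],
  [0.040,[-0.0531,-0.0190,-0.0003],[0,0,-6.2]],
  [0.040,[-0.0507,-0.0247,-0.0003],[0,0,-6.2]],
```

play_rows([
  [0.04, [-0.0517, 0.0226, 0], [0, 0, -6.0]],
  [0.04, [-0.0538, 0.0169, 0], [0, 0, -6.0]],
  [0.04, [-0.0553, 0.011, 0], [0, 0, -6.0]],
  [0.04, [-0.0562, 0.005, 0], [0, 0, -6.0]],
  [0.04, [-0.0564, -0.0011, 0], [0, 0, -6.0]],
])

```text
clock: 0.92
position: [0.4542, -0.3529, 0.1975]
eef_rot: [-0.465, 0.885, -0.0, 0.0]
ft_force: [-0.1, -0.2, -0.0]
width: 0.0454
```

```bash
python3 plan.py "0.04 .603 -.183 .13 -10.1"
```

```text
now [ 0.4542 -0.3529  0.1975] phi -34.6 tilt [ 0.0004 -0.0002] w 0.0454 t 0.93 F [-0.1 -0.2 -0. ]
-> [ 0.603 -0.183  0.13 ] -10.1 rows 5 dist 0.236
  [0.040,[-0.0449,-0.0052,0.0135],[0,0,-4.9]],
  [0.040,[-0.0443,-0.0090,0.0135],[0,0,-4.9]],
  [0.040,[-0.0433,-0.0128,0.0135],[0,0,-4.9]],
  [0.040,[-0.0421,-0.0164,0.0135],[0,0,-4.9]],
  [0.040,[-0.0405,-0.0199,0.0135],[0,0,-4.9]],
```

play_rows([
  [0.04, [-0.0449, -0.0052, 0.0135], [0, 0, -4.9]],
  [0.04, [-0.0443, -0.009, 0.0135], [0, 0, -4.9]],
  [0.04, [-0.0433, -0.0128, 0.0135], [0, 0, -4.9]],
  [0.04, [-0.0421, -0.0164, 0.0135], [0, 0, -4.9]],
  [0.04, [-0.0405, -0.0199, 0.0135], [0, 0, -4.9]],
])

```text
clock: 1.55
position: [0.6034, -0.1838, 0.1295]
eef_rot: [-0.642, 0.767, -0.0, 0.0]
ft_force: [-0.7, -0.9, 1.1]
width: 0.0403
```

```bash
python3 - <<'E'
from h import *
f=grab('scene');im=f['pixels'][220:420,120:380,::-1]
cv2.imwrite('pics/s1.png',cv2.resize(im,None,fx=3,fy=3))
E
python3 plan.py "0.04 .603 -.183 .041 -10.1"
```

```text
now [ 0.606  -0.1801  0.127 ] phi -9.8 tilt [-0.0005  0.001 ] w 0.0400 t 1.60 F [ 2.1  0.5 -1.1]
-> [ 0.603 -0.183  0.041] -10.1 rows 2 dist 0.086
  [0.040,[0.0017,0.0012,0.0430],[0,0,0.2]],
  [0.040,[0.0017,0.0012,0.0430],[0,0,0.2]],
```

View pics/s1.png

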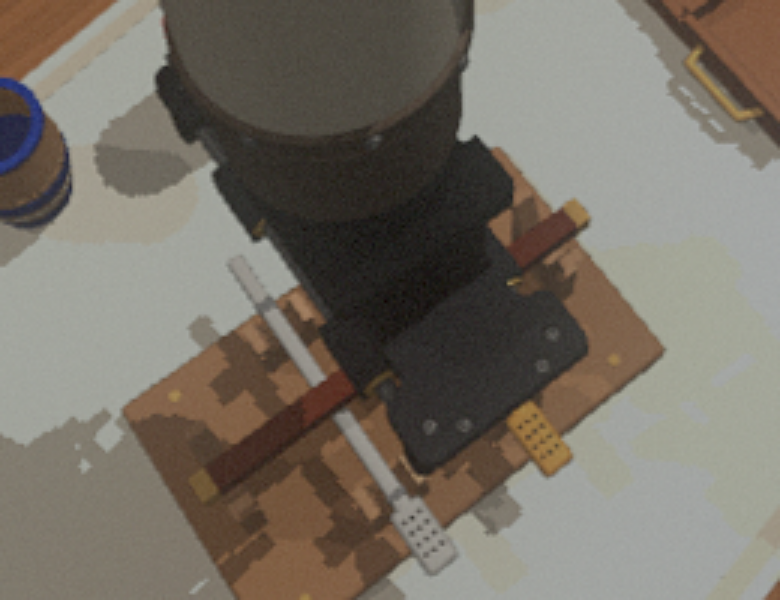

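play_rows([
  [0.04, [0, 0, 0], [0, 0, 0]],
  [0.04, [0, 0, 0], [0, 0, 0]],
])

```text
clock: 1.85
position: [0.6022, -0.1855, 0.1301]
eef_rot: [-0.64, 0.768, -0.0, -0.0]
ft_force: [0.8, -1.0, 0.7]
width: 0.04
```

```bash
python3 plan.py "0.04 .603 -.183 .041 -10.1"
```

```text
now [ 0.6022 -0.1855  0.1301] phi -10.3 tilt [ 0.0001 -0.0002] w 0.0400 t 1.85 F [ 0.8 -1.   0.7]
-> [ 0.603 -0.183  0.041] -10.1 rows 2 dist 0.089
  [0.040,[-0.0013,-0.0001,0.0446],[0,0,-0.1]],
  [0.040,[-0.0013,-0.0001,0.0446],[0,0,-0.1]],
```

play_rows([
  [0.04, [0, 0, 0.025], [0, 0, 0]],
  [0.04, [0, 0, 0.025], [0, 0, 0]],
  [0.04, [0, 0, 0.025], [0, 0, 0]],
  [0.04, [0, 0, 0.013], [0, 0, 0]],
  [0.04, [0, 0, 0], [0, 0, 0]],
])

```text
clock: 2.48
position: [0.6019, -0.1857, 0.0415]
eef_rot: [-0.64, 0.768, 0.0, -0.0]
ft_force: [0.9, 0.2, 1.2]
width: 0.0398
```

play_rows([
  [0.01, [0, 0, 0], [0, 0, 0]],
  [0.01, [0, 0, 0], [0, 0, 0]],
  [0.01, [0, 0, 0], [0, 0, 0]],
  [0.01, [0, 0, 0], [0, 0, 0]],
  [0.01, [0, 0, 0], [0, 0, 0]],
], squeeze=15)

```text
clock: 3.1
position: [0.6026, -0.185, 0.0419]
eef_rot: [-0.641, 0.768, -0.0, 0.0]
ft_force: [-0.0, -0.1, -0.1]
width: 0.0108
```

```bash
python3 plan.py "0.01 .603 -.183 .14 -10.1, 0.01 .5 -.415 .14 -90"
```

```text
now [ 0.6026 -0.185   0.0419] phi -10.3 tilt [ 0.0002 -0.    ] w 0.0108 t 3.10 F [-0.  -0.1 -0.1]
-> [ 0.603 -0.183  0.14 ] -10.1 rows 2 dist 0.098
  [0.010,[-0.0010,-0.0000,-0.0490],[0,0,-0.1]],
  [0.010,[-0.0010,-0.0000,-0.0490],[0,0,-0.1]],
-> [ 0.5   -0.415  0.14 ] -90.0 rows 8 dist 0.254
  [0.010,[0.0308,0.0076,-0.0000],[0,0,10.0]],
  [0.010,[0.0317,0.0021,-0.0000],[0,0,10.0]],
  [0.010,[0.0315,-0.0034,-0.0000],[0,0,10.0]],
  [0.010,[0.0305,-0.0088,-0.0000],[0,0,10.0]],
  [0.010,[0.0285,-0.0140,-0.0000],[0,0,10.0]],
  [0.010,[0.0256,-0.0187,-0.0000],[0,0,10.0]],
  [0.010,[0.0220,-0.0229,-0.0000],[0,0,10.0]],
  [0.010,[0.0177,-0.0263,-0.0000],[0,0,10.0]],
```

play_rows([
  [0.005, [0, 0, 0], [0, 0, 0]],
  [0.005, [0, 0, 0], [0, 0, 0]],
  [0.005, [0, 0, 0], [0, 0, 0]],
])

```text
clock: 3.48
position: [0.6025, -0.185, 0.0418]
eef_rot: [-0.641, 0.768, 0.0, -0.0]
ft_force: [0.2, 0.6, -0.5]
width: 0.0055
```

Run:
```python
from h import *
f=grab('scene');im=f['pixels'][220:420,120:380,::-1]
cv2.imwrite('pics/s2.png',cv2.resize(im,None,fx=3,fy=3))
```

```text
(no output)
```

View pics/s2.png

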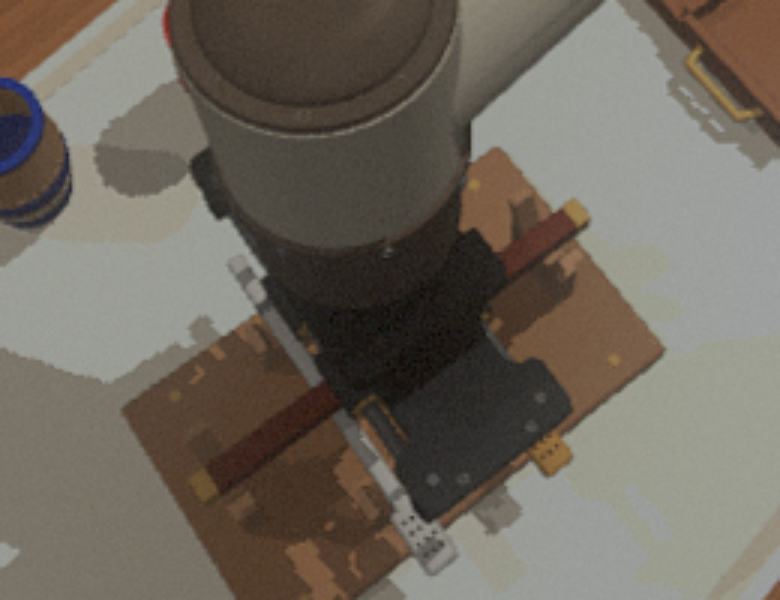

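Run:
```python
from h import *
f=grab('scene');P=cloud(f);h=cv2.cvtColor(f['pixels'],cv2.COLOR_RGB2HSV)
for (u,v) in((195+0,380),(312,292),(220,358),(290,312),(245,355),(252,365),(243,355)):
    print(u,v,P[v,u].round(4),f['pixels'][v,u])
m=(P[...,2]>.060)&(P[...,2]<.071)&(h[...,0]<10)&(h[...,1]>140)&(h[...,2]<130)&(P[...,0]>.5)&(P[...,1]<0)
q=P[m];print(len(q),q.mean(0))
d=cv2.fitLine(q[:,:2].astype(np.float32),cv2.DIST_HUBER,0,.01,.01).ravel();print(d)
print('line at y=-.185: x',d[2]+(-.185-d[3])*d[0]/d[1])
E=np.array(f['extrinsics'])
t=np.array(monitor.sense()['position'])
for w in (t,t+[0,0,.019],t+[0,0,.07]):
    c=E@np.r_[w,1];k=K(f);print('tcp proj',k[0,0]*c[0]/-c[2]+k[0,2],k[0,0]*-c[1]/-c[2]+k[1,2])
```

```text
195 380 [ 0.59   -0.2807  0.0664] [58 36 26]
312 292 [ 0.6252 -0.0682  0.0684] [153 128  80]
220 358 [ 0.5939 -0.2354  0.0676] [57 32 24]
290 312 [ 0.6204 -0.1135  0.0614] [45 34 30]
245 355 [ 0.6364 -0.2185  0.1527] [41 39 35]
252 365 [ 0.6513 -0.221   0.1503] [42 41 37]
243 355 [ 0.6352 -0.2206  0.1555] [41 41 38]
131 [ 0.59564648 -0.22249935  0.06625174]
[ 0.16866022  0.98567426  0.5956465  -0.22249936]
line at y=-.185: x 0.60206306
tcp proj 249.70549201253485 341.5573787224801
tcp proj 248.98163599655197 338.0794892183087
tcp proj 246.86849834229275 327.92655948318964
```

play_rows([
  [0.0, [0, 0, 0], [0, 0, 0]],
  [0.0, [0, 0, 0], [0, 0, 0]],
  [0.0, [0, 0, 0], [0, 0, 0]],
])

```text
clock: 3.95
position: [0.6026, -0.185, 0.0419]
eef_rot: [-0.641, 0.768, -0.0, 0.0]
ft_force: [0.7, 0.0, 0.9]
width: 0.0003
```

play_rows([
  [0.04, [0, 0, 0], [0, 0, 0]],
  [0.04, [0, 0, 0], [0, 0, 0]],
  [0.04, [0, 0, 0], [0, 0, 0]],
  [0.04, [0, 0, -0.05], [0, 0, 0]],
  [0.04, [0, 0, -0.05], [0, 0, 0]],
])

```text
clock: 4.58
position: [0.6021, -0.1851, 0.1425]
eef_rot: [-0.641, 0.768, 0.001, -0.001]
ft_force: [1.2, 0.3, -0.1]
width: 0.0378
```

play_rows([
  [0.04, [0, 0, 0], [0, 0, 10]],
  [0.04, [0, 0, 0], [0, 0, 10]],
  [0.04, [0, 0, 0], [0, 0, 10]],
  [0.04, [0, 0, 0], [0, 0, 10]],
  [0.04, [0, 0, 0], [0, 0, 10]],
])

```text
clock: 5.2
position: [0.6025, -0.185, 0.1418]
eef_rot: [-0.253, 0.967, 0.0, -0.0]
ft_force: [0.8, -0.2, 0.4]
width: 0.0401
```

Run:
```python
from h import *
f=grab('scene');im=f['pixels'][220:420,120:380,::-1]
cv2.imwrite('pics/s3.png',cv2.resize(im,None,fx=3,fy=3))
s=monitor.sense();print(s['position'],s['eef_rot'],s['width'])
E=np.array(f['extrinsics'])
t=np.array(s['position'])
for w in (t,t+[0,0,.019],t+[0,0,.07]):
    c=E@np.r_[w,1];k=K(f);print('tcp proj crop',(k[0,0]*c[0]/-c[2]+k[0,2]-120)*3,(k[0,0]*-c[1]/-c[2]+k[1,2]-220)*3)
```

```text
[ 0.6023942  -0.18496349  0.14182936] [-2.51663144e-01  9.67814884e-01  9.59402937e-05 -6.05371320e-05] 0.04008257394820998
tcp proj crop 376.36075036602676 303.68981026459545
tcp proj crop 373.57708232854 290.32291875686127
tcp proj crop 365.3573029913056 250.85237229129808
```

View pics/s3.png

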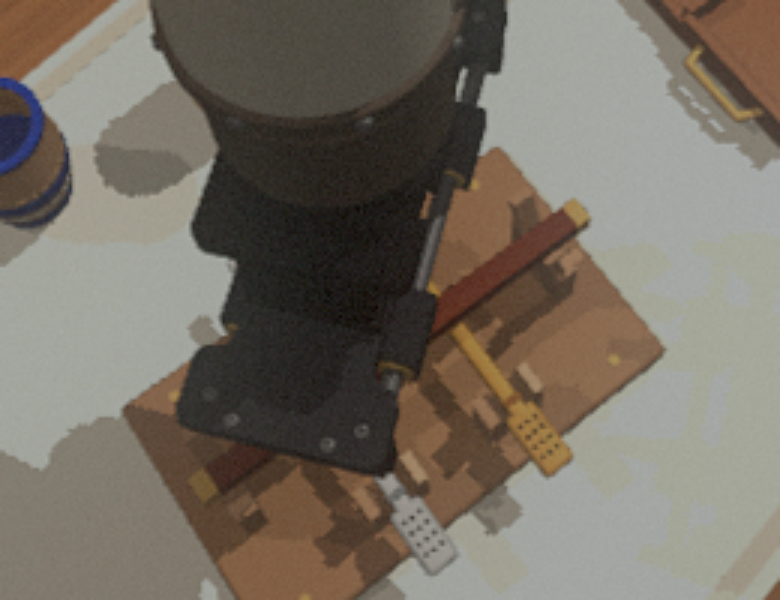

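play_rows([
  [0.04, [0, 0, 0], [7, -8, 0]],
  [0.04, [0, 0, 0], [7, -8, 0]],
  [0.04, [0, 0, 0], [7, -8, 0]],
  [0.04, [0, 0, 0], [7, -8, 0]],
  [0.04, [0, 0, 0], [0, 0, 0]],
])

```text
clock: 5.88
position: [0.6053, -0.2201, 0.1745]
eef_rot: [-0.248, 0.919, -0.124, 0.281]
ft_force: [1.0, -0.1, 0.7]
width: 0.0398
```

Run:
```python
from h import *
from scipy.spatial.transform import Rotation as R
f=grab('scene');im=cv2.resize(f['pixels'][200:400,120:380,::-1],None,fx=3,fy=3)
s=monitor.sense();r=R.from_quat(s['eef_rot'])
E=np.array(f['extrinsics']);k=K(f)
def pr(w):
    c=E@np.r_[w,1];return (int((k[0,0]*c[0]/-c[2]+k[0,2]-120)*3),int((k[0,0]*-c[1]/-c[2]+k[1,2]-200)*3))
t=np.array(s['position'])
for l in((0,0,0),(0,.02,0),(0,-.02,0),(0,0,-.019)):
    p=pr(t+r.apply(l));print(l,p);cv2.circle(im,p,4,(0,255,0),1)
cv2.imwrite('pics/s4.png',im)
print(t,s['width'])
```

```text
(0, 0, 0) (321, 405)
(0, 0.02, 0) (338, 369)
(0, -0.02, 0) (302, 443)
(0, 0, -0.019) (302, 374)
[ 0.6072544  -0.21956672  0.17519205] 0.0401864254601184
```

View pics/s4.png

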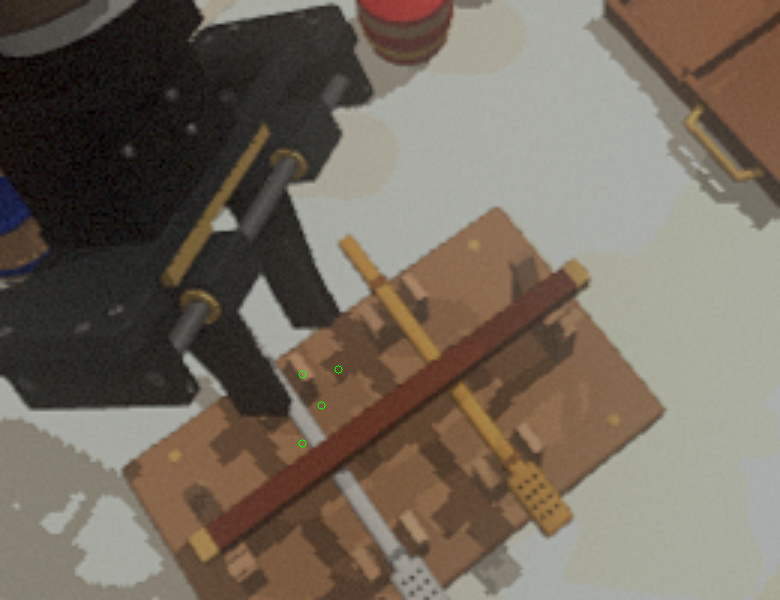

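Run:
```python
from h import *
from scipy.spatial.transform import Rotation as R
f=grab('scene');P=cloud(f)
s=monitor.sense();r=R.from_quat(s['eef_rot']);t=np.array(s['position'])
L=r.inv().apply((P-t).reshape(-1,3)).reshape(P.shape)
m=(np.abs(L[...,0])<.02)&(np.abs(L[...,1])<.05)&(L[...,2]>-.06)&(L[...,2]<.02)&(f['pixels'].max(2)<60)
q=L[m];print(len(q),'z max pct',np.percentile(q[:,2],[50,90,99,100]).round(4))
for sg in(1,-1):
    a=q[(q[:,1]*sg>0)];print(sg,len(a),'x',np.percentile(a[:,0],[2,98]).round(4),'y',np.percentile(a[:,1],[2,98]).round(4),'z',np.percentile(a[:,2],[2,98]).round(4))
print(s['joint_pos'])
j=np.array(s['joint_pos']);print(t,r.as_matrix()[:,2])
```

```text
700 z max pct [-0.0436 -0.0306 -0.0274 -0.0256]
1 349 x [-0.0109  0.0083] y [0.0181 0.0273] z [-0.059  -0.0277]
-1 351 x [-0.0109  0.0095] y [-0.0325 -0.0215] z [-0.0591 -0.0277]
[-0.08313255  0.18734066 -0.60348799  0.2539232  -0.16021822 -1.19661891]
[ 0.60812554 -0.21922129  0.17518568] [ 0.57912186 -0.08846935 -0.81042646]
```

```bash
cat > plan.py <<'E'
# plan.py "grip x y ztip phi, ..." : rows from the current pose; ztip is the true fingertip height (reported TCP is OFF lower)
import sys; from h import *
from scipy.spatial.transform import Rotation as R
OFF=.0265
def phi(r):
    y=r.as_matrix()[:,1]; return (np.degrees(np.arctan2(y[1],y[0]))+90)%180-90
def down(f,r):
    c=[R.from_matrix(np.array([[np.sin(a),np.cos(a),0],[-np.cos(a),np.sin(a),0],[0,0,-1]])) for a in np.radians([f,f+180])]
    return min(c,key=lambda q:(r.inv()*q).magnitude())
def plan(wps):
    s=monitor.sense();p=np.array(s['position']);r=R.from_quat(s['eef_rot'])
    print('now tip',p.round(4)+[0,0,OFF],'phi %.1f'%phi(r),'tilt',r.as_matrix()[:2,2].round(4),'w %.4f'%s['width'],'t %.2f'%s['clock'],'F',np.round(s['ft_force'],1),'j',np.round(s['joint_pos'],2))
    for g,x,y,z,f in wps:
        t=np.array([x,y,z-OFF],float);dr=(r.inv()*down(f,r)).as_rotvec(degrees=True)
        n=int(max(np.ceil(np.linalg.norm(t-p)/.055),np.ceil(np.linalg.norm(dr)/10.4),1));step=(t-p)/n
        print('->',x,y,z,f,'rows',n)
        for i in range(n):
            d=r.inv().apply(step); print('  [%.3f,[%.4f,%.4f,%.4f],[%.1f,%.1f,%.1f]],'%(g,*d,*(dr/n)))
            r=r*R.from_rotvec(dr/n,degrees=True)
        p=t
if __name__=='__main__':
    plan([[float(a) for a in w.split()] for w in ' '.join(sys.argv[1:]).split(',')])
E
python3 -c "
from h import *; print(bot.pinch_z)"
python3 plan.py "0.04 .602 -.184 .18 -10.1"
```

```text
0.0187
now tip [ 0.6081 -0.2192  0.2017] phi -65.4 tilt [ 0.5791 -0.0885] w 0.0402 t 5.97 F [ 0.1  0.  -0.3] j [-0.08  0.19 -0.6   0.25 -0.16 -1.2 ]Traceback (most recent call last):
  File "plan.py", line 22, in <module>
    plan([[float(a) for a in w.split()] for w in ' '.join(sys.argv[1:]).split(',')])
    ~~~~^^^^^^^^^^^^^^^^^^^^^^^^^^^^^^^^^^^^^^^^^^^^^^^^^^^^^^^^^^^^^^^^^^^^^^^^^^^^
  File "plan.py", line 14, in plan
    t=np.array([x,y,z-OFF],float);dr=(r.inv()*down(f,r)).as_rotvec(degrees=True)
                                              ~~~~^^^^^
  File "plan.py", line 8, in down
    c=[R.from_matrix(np.array([[np.sin(a),np.cos(a),0],[-np.cos(a),np.sin(a),0],[0,0,-1]])) for a in np.radians([f,f+180])]
       ~~~~~~~~~~~~~^^^^^^^^^^^^^^^^^^^^^^^^^^^^^^^^^^^^^^^^^^^^^^^^^^^^^^^^^^^^^^^^^^^^^^^
  File "scipy/spatial/transform/_rotation.pyx", line 1143, in scipy.spatial.transform._rotation.Rotation.from_matrix
ValueError: Non-positive determinant (left-handed or null coordinate frame) in rotation matrix 0: [[-0.17536673  0.98450318  0.        ]
 [-0.98450318 -0.17536673  0.        ]
 [ 0.          0.         -1.        ]].
```

Columns are x, y, z; with y=(c,s,0), z=(0,0,-1), x = y×z = (-s, c, 0). Fix.

```bash
sed -i 's/\[\[np.sin(a),np.cos(a),0\],\[-np.cos(a),np.sin(a),0\]/[[-np.sin(a),np.cos(a),0],[np.cos(a),np.sin(a),0]/' plan.py
python3 plan.py "0.04 .602 -.184 .18 -10.1"
```

```text
now tip [ 0.6081 -0.2192  0.2017] phi -65.4 tilt [ 0.5791 -0.0885] w 0.0402 t 5.97 F [ 0.1  0.  -0.3] j [-0.08  0.19 -0.6   0.25 -0.16 -1.2 ]
-> 0.602 -0.184 0.18 -10.1 rows 6
  [0.040,[-0.0007,0.0067,0.0018],[-5.5,2.7,-8.0]],
  [0.040,[-0.0017,0.0063,0.0024],[-5.5,2.7,-8.0]],
  [0.040,[-0.0027,0.0058,0.0029],[-5.5,2.7,-8.0]],
  [0.040,[-0.0036,0.0050,0.0032],[-5.5,2.7,-8.0]],
  [0.040,[-0.0044,0.0041,0.0035],[-5.5,2.7,-8.0]],
  [0.040,[-0.0051,0.0031,0.0036],[-5.5,2.7,-8.0]],
```

play_rows([
  [0.04, [-0.0007, 0.0067, 0.0018], [-5.5, 2.7, -8.0]],
  [0.04, [-0.0017, 0.0063, 0.0024], [-5.5, 2.7, -8.0]],
  [0.04, [-0.0027, 0.0058, 0.0029], [-5.5, 2.7, -8.0]],
  [0.04, [-0.0036, 0.005, 0.0032], [-5.5, 2.7, -8.0]],
  [0.04, [-0.0044, 0.0041, 0.0035], [-5.5, 2.7, -8.0]],
])

```text
clock: 6.6
position: [0.6051, -0.1974, 0.1572]
eef_rot: [-0.565, 0.822, -0.033, 0.06]
ft_force: [-0.0, -0.8, 0.1]
width: 0.0399
```

play_rows([
  [0.04, [-0.0051, 0.0031, 0.0036], [-5.5, 2.7, -8.0]],
  [0.04, [0, 0, 0], [0, 0, 0]],
])

```text
clock: 6.85
position: [0.6054, -0.1905, 0.1518]
eef_rot: [-0.621, 0.784, -0.011, 0.012]
ft_force: [-0.5, -0.1, -0.8]
width: 0.0403
```

```bash
python3 plan.py "0.04 .603 -.183 .11 -10.1, 0.04 .603 -.183 .043 -10.1"
```

```text
now tip [ 0.6054 -0.1905  0.1783] phi -13.3 tilt [ 0.0327 -0.0026] w 0.0403 t 6.85 F [-0.5 -0.1 -0.8] j [-0.05  0.42 -0.06  0.   -1.06 -0.18]
-> 0.603 -0.183 0.11 -10.1 rows 2
  [0.040,[-0.0032,0.0031,0.0341],[-0.9,0.1,-1.6]],
  [0.040,[-0.0033,0.0025,0.0341],[-0.9,0.1,-1.6]],
-> 0.603 -0.183 0.043 -10.1 rows 2
  [0.040,[0.0000,0.0000,0.0335],[-0.0,0.0,0.0]],
  [0.040,[0.0000,0.0000,0.0335],[-0.0,0.0,0.0]],
```

play_rows([
  [0.04, [-0.0032, 0.003, 0.034], [-0.9, 0.1, -1.6]],
  [0.04, [-0.0033, 0.0025, 0.034], [-0.9, 0.1, -1.6]],
  [0.04, [0, 0, 0.033], [0, 0, 0]],
  [0.04, [0, 0, 0.02], [0, 0, 0]],
  [0.04, [0, 0, 0.014], [0, 0, 0]],
])

```text
clock: 7.48
position: [0.6007, -0.184, 0.0171]
eef_rot: [-0.641, 0.767, -0.0, 0.001]
ft_force: [0.1, -1.2, 1.1]
width: 0.04
```

play_rows([
  [0.04, [0, 0, 0], [0, 0, 0]],
  [0.005, [0, 0, 0], [0, 0, 0]],
  [0.005, [0, 0, 0], [0, 0, 0]],
  [0.005, [0, 0, 0], [0, 0, 0]],
  [0.005, [0, 0, 0], [0, 0, 0]],
], squeeze=15)

```text
clock: 8.1
position: [0.6012, -0.1841, 0.0187]
eef_rot: [-0.642, 0.767, -0.001, 0.001]
ft_force: [0.1, 0.0, 1.6]
width: 0.0136
```

```bash
python3 plan.py "0.005 .603 -.183 .12 -10.1, 0.005 .5 -.415 .12 -90"
```

```text
now tip [ 0.6012 -0.1841  0.0452] phi -10.2 tilt [0.0029 0.0006] w 0.0136 t 8.10 F [0.1 0.  1.6] j [-0.04  0.56 -0.19 -0.   -0.81 -0.14]
-> 0.603 -0.183 0.12 -10.1 rows 2
  [0.005,[-0.0007,-0.0009,-0.0374],[-0.1,0.0,-0.0]],
  [0.005,[-0.0007,-0.0008,-0.0374],[-0.1,0.0,-0.0]],
-> 0.5 -0.415 0.12 -90.0 rows 8
  [0.005,[0.0308,0.0076,0.0000],[0.0,-0.0,10.0]],
  [0.005,[0.0317,0.0021,0.0000],[0.0,-0.0,10.0]],
  [0.005,[0.0315,-0.0034,0.0000],[0.0,-0.0,10.0]],
  [0.005,[0.0305,-0.0088,0.0000],[0.0,-0.0,10.0]],
  [0.005,[0.0285,-0.0140,0.0000],[0.0,-0.0,10.0]],
  [0.005,[0.0256,-0.0187,0.0000],[0.0,-0.0,10.0]],
  [0.005,[0.0220,-0.0229,0.0000],[0.0,-0.0,10.0]],
  [0.005,[0.0177,-0.0263,0.0000],[0.0,-0.0,10.0]],
```

play_rows([
  [0.005, [0, 0, -0.02], [0, 0, 0]],
  [0.005, [0, 0, -0.03], [0, 0, 0]],
  [0.005, [0, 0, -0.035], [0, 0, 0]],
  [0.005, [0, 0, -0.03], [0, 0, 0]],
  [0.005, [0, 0, 0], [0, 0, 0]],
], squeeze=25)

```text
clock: 8.72
position: [0.6024, -0.1844, 0.1361]
eef_rot: [-0.642, 0.767, -0.003, 0.003]
ft_force: [-0.4, 0.2, -1.0]
width: 0.0138
```

play_rows([
  [0.005, [0.0308, 0.0076, 0], [0, 0, 10]],
  [0.005, [0.0317, 0.0021, 0], [0, 0, 10]],
  [0.005, [0.0315, -0.0034, 0], [0, 0, 10]],
  [0.005, [0.0305, -0.0088, 0], [0, 0, 10]],
  [0.005, [0.0285, -0.014, 0], [0, 0, 10]],
])

```text
clock: 9.35
position: [0.5347, -0.3295, 0.1311]
eef_rot: [-0.254, 0.967, 0.001, 0.0]
ft_force: [0.7, -0.7, -0.8]
width: 0.0138
```

play_rows([
  [0.005, [0.0256, -0.0187, 0], [0, 0, 10]],
  [0.005, [0.022, -0.0229, 0], [0, 0, 10]],
  [0.005, [0.0177, -0.0263, 0], [0, 0, 10]],
  [0.005, [0, 0, 0], [0, 0, 0]],
])

```text
clock: 9.85
position: [0.4954, -0.417, 0.1308]
eef_rot: [0.003, 1.0, 0.001, -0.0]
ft_force: [1.2, 0.2, -0.7]
width: 0.0136
```

```bash
python3 plan.py "0.005 .5 -.415 .003 -90"
python3 - <<'E'
from h import *
a=grab('top')['pixels'];b=grab('scene')['pixels']
cv2.imwrite('pics/c5.png',np.vstack([a[60:330,200:],b[150:]])[:,:,::-1] if 0 else np.hstack([cv2.resize(a,(400,300)),cv2.resize(b,(400,300))])[:,:,::-1])
E
```

```text
now tip [ 0.4954 -0.417   0.1573] phi 89.6 tilt [-0.0007  0.0025] w 0.0136 t 9.85 F [ 1.2  0.2 -0.7] j [-0.45  0.47 -0.02 -0.   -1.08 -1.12]
-> 0.5 -0.415 0.003 -90.0 rows 3
  [0.005,[-0.0016,0.0006,0.0514],[0.0,-0.0,-0.1]],
  [0.005,[-0.0016,0.0006,0.0514],[0.0,-0.0,-0.1]],
  [0.005,[-0.0015,0.0006,0.0514],[0.0,-0.0,-0.1]],
```

View pics/c5.png

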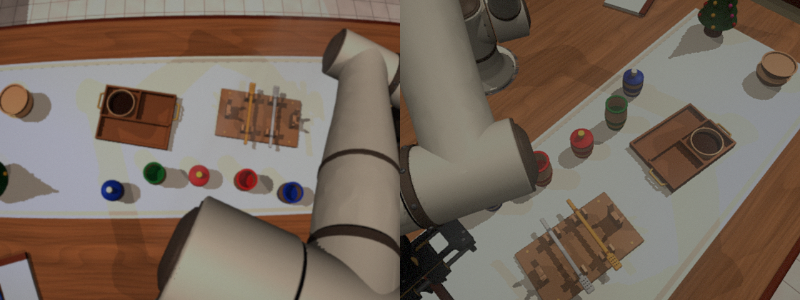

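play_rows([
  [0.005, [0, 0, 0.05], [0, 0, 0]],
  [0.005, [0, 0, 0.05], [0, 0, 0]],
  [0.005, [0, 0, 0.03], [0, 0, 0]],
  [0.005, [0, 0, 0.015], [0, 0, 0]],
  [0.005, [0, 0, 0], [0, 0, 0]],
])

```text
clock: 10.58
position: [0.4975, -0.4151, -0.013]
eef_rot: [0.001, 1.0, 0.001, 0.0]
ft_force: [0.6, 0.3, -0.1]
width: 0.0139
```

```bash
python3 plan.py "0.005 .5 -.415 .003 -90"
```

```text
now tip [ 0.4975 -0.4151  0.0135] phi 89.9 tilt [0.0003 0.0015] w 0.0139 t 10.57 F [ 0.6  0.3 -0.1] j [-0.45  0.63 -0.16 -0.   -0.78 -1.12]
-> 0.5 -0.415 0.003 -90.0 rows 1
  [0.005,[-0.0025,0.0001,0.0105],[0.1,0.0,-0.1]],
```

play_rows([
  [0.005, [0, 0, 0.005], [0, 0, 0]],
  [0.005, [0, 0, 0.004], [0, 0, 0]],
  [0.005, [0, 0, 0], [0, 0, 0]],
])

```text
clock: 10.95
position: [0.4976, -0.4159, -0.021]
eef_rot: [0.002, 1.0, 0.0, 0.001]
ft_force: [-0.1, 0.2, -0.1]
width: 0.0136
```

play_rows([
  [0.005, [0, 0, 0.003], [0, 0, 0]],
  [0.005, [0, 0, 0], [0, 0, 0]],
])

```text
clock: 11.2
position: [0.4974, -0.4158, -0.0244]
eef_rot: [0.002, 1.0, 0.0, 0.001]
ft_force: [-0.7, 0.8, -0.9]
width: 0.0136
```

play_rows([
  [0.018, [0, 0, 0], [0, 0, 0]],
  [0.025, [0, 0, 0], [0, 0, 0]],
  [0.035, [0, 0, 0], [0, 0, 0]],
  [0.035, [0, 0, 0], [0, 0, 0]],
])

```text
clock: 11.7
position: [0.4976, -0.4158, -0.0242]
eef_rot: [0.002, 1.0, 0.0, 0.001]
ft_force: [0.5, 0.2, 0.5]
width: 0.033
```

play_rows([
  [0.035, [0, 0, -0.02], [0, 0, 0]],
  [0.035, [0, 0, -0.05], [0, 0, 0]],
  [0.035, [0, 0, -0.06], [0, 0, 0]],
  [0.035, [0, 0, -0.02], [0, 0, 0]],
  [0.035, [0, 0, 0], [0, 0, 0]],
])

```text
clock: 12.32
position: [0.4983, -0.4165, 0.128]
eef_rot: [0.002, 1.0, -0.001, 0.003]
ft_force: [0.3, -0.2, -0.8]
width: 0.035
```

```bash
python3 rack.py | grep -v bar
python3 - <<'E'
from h import *
a=grab('top')['pixels'];b=grab('scene')['pixels']
cv2.imwrite('pics/c6.png',cv2.resize(b[200:,40:360],None,fx=2.4,fy=2.4)[:,:,::-1])
E
python3 plan.py "0.03 .609 -.1475 .14 79.9"
```

```text
top brass 380 [ 0.6124 -0.1507  0.0436] rect [ 0.5113 -0.1019] [0.059 0.422] dir -9.5 ends [[0.5163, -0.1347], [0.694, -0.1643]]
top steel 411 [ 0.6012 -0.2193  0.0536] rect [ 0.496  -0.1515] [0.094 0.457] dir -11.2 ends [[0.3001, -0.1595], [0.6964, -0.2381]]
scene brass 159 [ 0.634  -0.1534  0.0483] rect [ 0.6221 -0.1503] [0.009 0.127] dir -11.3 ends [[0.5601, -0.1386], [0.6833, -0.1633]]
scene steel 820 [ 0.6118 -0.221   0.047 ] rect [ 0.6435 -0.2309] [0.044 0.3  ] dir -9.8 ends [[0.5082, -0.2031], [0.6888, -0.2343]]
now tip [ 0.4962 -0.4153  0.15  ] phi 89.8 tilt [-0.0015  0.0029] w 0.0351 t 12.53 F [-0.8  0.1 -1. ] j [-0.45  0.48 -0.03 -0.   -1.06 -1.12]
-> 0.609 -0.1475 0.14 79.9 rows 6
  [0.030,[-0.0186,0.0447,0.0018],[0.0,-0.0,1.6]],
  [0.030,[-0.0173,0.0452,0.0018],[0.0,-0.0,1.6]],
  [0.030,[-0.0160,0.0457,0.0017],[0.0,-0.0,1.6]],
  [0.030,[-0.0147,0.0461,0.0017],[0.0,-0.0,1.6]],
  [0.030,[-0.0134,0.0465,0.0017],[0.0,-0.0,1.6]],
  [0.030,[-0.0120,0.0469,0.0017],[0.0,-0.0,1.6]],
```

View pics/c6.png

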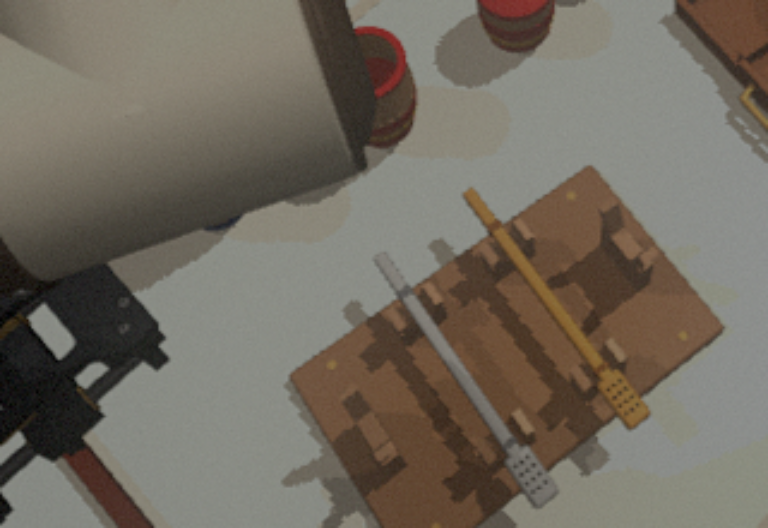

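play_rows([
  [0.03, [-0.0186, 0.0447, 0], [0, 0, 1.6]],
  [0.03, [-0.0173, 0.0452, 0], [0, 0, 1.6]],
  [0.03, [-0.016, 0.0457, 0], [0, 0, 1.6]],
  [0.03, [-0.0147, 0.0461, 0], [0, 0, 1.6]],
  [0.03, [-0.0134, 0.0465, 0], [0, 0, 1.6]],
])

```text
clock: 13.15
position: [0.5903, -0.1911, 0.1243]
eef_rot: [0.072, 0.997, 0.0, -0.001]
ft_force: [0.1, 0.6, 0.2]
width: 0.0298
```

play_rows([
  [0.03, [-0.012, 0.0469, 0], [0, 0, 1.6]],
  [0.03, [0, 0, 0], [0, 0, 0]],
])

```text
clock: 13.4
position: [0.6097, -0.145, 0.1243]
eef_rot: [0.083, 0.997, 0.0, -0.0]
ft_force: [0.4, -1.4, -0.0]
width: 0.0299
```

```bash
python3 - <<'E'
from h import *
f=vision.grab_frame('scene')
print(onplane(f,[(40+468/2.4,200+190/2.4),(40+638/2.4,200+422/2.4)],.046))
E
python3 plan.py "0.03 .607 -.1485 .08 79.9, 0.03 .607 -.1485 .037 79.9"
```

```text
[[ 0.51410363 -0.13015082  0.046     ]
 [ 0.69934158 -0.16486909  0.046     ]]
now tip [ 0.609  -0.1465  0.1509] phi 80.4 tilt [-0.0012  0.0008] w 0.0301 t 13.45 F [ 0.7  0.8 -0.6] j [ 0.02  0.44 -0.09 -0.   -1.04 -1.76]
-> 0.607 -0.1485 0.08 79.9 rows 2
  [0.030,[0.0008,-0.0012,0.0354],[0.0,-0.0,0.2]],
  [0.030,[0.0008,-0.0012,0.0354],[0.0,-0.0,0.2]],
-> 0.607 -0.1485 0.037 79.9 rows 1
  [0.030,[0.0000,0.0000,0.0430],[-0.0,0.0,-0.0]],
```

play_rows([
  [0.03, [0.0008, -0.0012, 0.036], [0, 0, 0.2]],
  [0.03, [0.0008, -0.0012, 0.036], [0, 0, 0.2]],
  [0.03, [0, 0, 0.028], [0, 0, 0]],
  [0.03, [0, 0, 0.013], [0, 0, 0]],
  [0.03, [0, 0, 0], [0, 0, 0]],
])

```text
clock: 14.08
position: [0.6066, -0.1508, 0.0121]
eef_rot: [0.089, 0.996, 0.0, -0.0]
ft_force: [-0.6, -0.9, -0.1]
width: 0.0299
```

play_rows([
  [0.0, [0, 0, 0], [0, 0, 0]],
  [0.0, [0, 0, 0], [0, 0, 0]],
  [0.0, [0, 0, 0], [0, 0, 0]],
  [0.0, [0, 0, 0], [0, 0, 0]],
], squeeze=15)

```text
clock: 14.58
position: [0.6082, -0.1499, 0.0142]
eef_rot: [0.088, 0.996, 0.0, 0.002]
ft_force: [0.6, 0.6, 3.8]
width: 0.0088
```

```bash
python3 plan.py "0.0 .607 -.1485 .15 79.9, 0.0 .563 .196 .15 -10.4"
```

```text
now tip [ 0.6082 -0.1499  0.0407] phi 79.9 tilt [0.0038 0.0005] w 0.0088 t 14.57 F [0.6 0.6 3.8] j [ 0.02  0.56 -0.21 -0.   -0.8  -1.76]
-> 0.607 -0.1485 0.15 79.9 rows 2
  [0.000,[0.0005,0.0006,-0.0547],[0.0,0.1,-0.0]],
  [0.000,[0.0006,0.0006,-0.0547],[0.0,0.1,-0.0]],
-> 0.563 0.196 0.15 -10.4 rows 9
  [0.000,[0.0115,0.0368,0.0000],[0.0,-0.0,-10.0]],
  [0.000,[0.0050,0.0383,0.0000],[0.0,-0.0,-10.0]],
  [0.000,[-0.0017,0.0386,0.0000],[0.0,-0.0,-10.0]],
  [0.000,[-0.0084,0.0377,0.0000],[0.0,-0.0,-10.0]],
  [0.000,[-0.0148,0.0357,0.0000],[0.0,-0.0,-10.0]],
  [0.000,[-0.0207,0.0326,-0.0000],[0.0,-0.0,-10.0]],
  [0.000,[-0.0260,0.0285,-0.0000],[0.0,-0.0,-10.0]],
  [0.000,[-0.0306,0.0236,-0.0000],[0.0,-0.0,-10.0]],
  [0.000,[-0.0342,0.0179,-0.0000],[0.0,-0.0,-10.0]],
```

play_rows([
  [0.0, [0, 0, -0.015], [0, 0, 0]],
  [0.0, [0, 0, -0.03], [0, 0, 0]],
  [0.0, [0, 0, -0.035], [0, 0, 0]],
  [0.0, [0, 0, -0.03], [0, 0, 0]],
  [0.0, [0, 0, 0], [0, 0, 0]],
], squeeze=25)

```text
clock: 15.2
position: [0.6086, -0.1502, 0.1268]
eef_rot: [0.089, 0.996, 0.001, 0.004]
ft_force: [-0.5, -0.6, -0.8]
width: 0.0086
```

```bash
python3 plan.py "0.0 .585 .02 .15 33, 0.0 .563 .196 .15 -10.4"
```

```text
now tip [ 0.6086 -0.1502  0.1533] phi 79.8 tilt [0.0076 0.0004] w 0.0086 t 15.20 F [-0.5 -0.6 -0.8] j [ 0.02  0.44 -0.09 -0.   -1.03 -1.76]
-> 0.585 0.02 0.15 33.0 rows 5
  [0.000,[0.0107,0.0327,0.0006],[0.1,0.1,9.4]],
  [0.000,[0.0158,0.0305,0.0006],[0.1,0.1,9.4]],
  [0.000,[0.0206,0.0275,0.0006],[0.1,0.1,9.4]],
  [0.000,[0.0248,0.0238,0.0006],[0.1,0.1,9.4]],
  [0.000,[0.0283,0.0195,0.0006],[0.1,0.1,9.4]],
-> 0.563 0.196 0.15 -10.4 rows 5
  [0.000,[0.0319,0.0155,-0.0000],[0.0,0.0,8.7]],
  [0.000,[0.0339,0.0105,-0.0000],[0.0,0.0,8.7]],
  [0.000,[0.0351,0.0053,-0.0000],[0.0,0.0,8.7]],
  [0.000,[0.0355,-0.0001,-0.0000],[0.0,0.0,8.7]],
  [0.000,[0.0351,-0.0055,-0.0000],[0.0,0.0,8.7]],
```

play_rows([
  [0.0, [0.0107, 0.0327, 0], [0, 0, 9.4]],
  [0.0, [0.0158, 0.0305, 0], [0, 0, 9.4]],
  [0.0, [0.0206, 0.0275, 0], [0, 0, 9.4]],
  [0.0, [0.0248, 0.0238, 0], [0, 0, 9.4]],
  [0.0, [0.0283, 0.0195, 0], [0, 0, 9.4]],
])

```text
clock: 15.82
position: [0.5824, 0.021, 0.1222]
eef_rot: [0.481, 0.877, -0.0, -0.001]
ft_force: [0.5, -0.1, -0.5]
width: 0.0091
```

play_rows([
  [0.0, [0.0319, 0.0155, 0], [0, 0, 8.7]],
  [0.0, [0.0339, 0.0105, 0], [0, 0, 8.7]],
  [0.0, [0.0351, 0.0053, 0], [0, 0, 8.7]],
  [0.0, [0.0355, 0, 0], [0, 0, 8.7]],
  [0.0, [0.0351, -0.0055, 0], [0, 0, 8.7]],
])

```text
clock: 16.45
position: [0.5671, 0.0515, 0.0907]
eef_rot: [0.677, 0.723, 0.09, -0.106]
ft_force: [1.1, -0.7, -0.0]
width: 0.0085
```

play_rows([
  [0.0, [0, 0, 0], [0, 0, 0]],
  [0.0, [0, 0, 0], [0, 0, 0]],
])

```text
clock: 16.7
position: [0.5681, 0.0514, 0.0918]
eef_rot: [0.676, 0.724, 0.09, -0.104]
ft_force: [0.8, -0.6, -0.6]
width: 0.0086
```

```bash
python3 - <<'E'
from h import *
b=grab('scene')['pixels']
cv2.imwrite('pics/c7.png',cv2.resize(b[90:300,250:530],None,fx=2.5,fy=2.5)[:,:,::-1])
E
python3 plan.py "0.0 .563 .196 .05 -10.4,0.0 .563 .196 .011 -10.4"
```

```text
now tip [0.5683 0.0517 0.1186] phi 4.1 tilt [-0.0286  0.2713] w 0.0084 t 16.75 F [-0.7  0.1  0.1] j [ 0.2   0.42 -0.14 -0.33 -1.01 -3.1 ]
-> 0.563 0.196 0.05 -10.4 rows 3
  [0.000,[0.0400,0.0019,0.0351],[-0.8,-5.2,4.8]],
  [0.000,[0.0431,-0.0021,0.0313],[-0.8,-5.2,4.8]],
  [0.000,[0.0454,-0.0062,0.0272],[-0.8,-5.2,4.8]],
-> 0.563 0.196 0.011 -10.4 rows 1
  [0.000,[-0.0000,0.0000,0.0390],[-0.0,-0.0,0.0]],
```

View pics/c7.png

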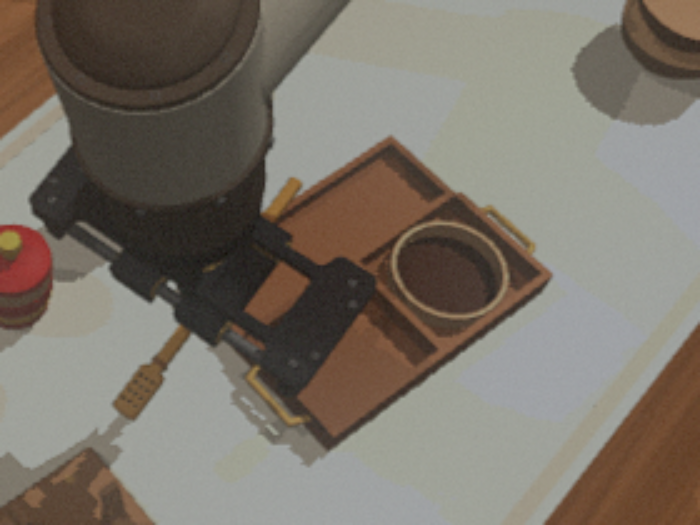

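```bash
python3 plan.py "0.0 .567 .06 .17 40, 0.0 .565 .09 .17 84,0.0 .563 .196 .16 130, 0 .563 .196 .15 169.6"
```

```text
now tip [0.5683 0.0517 0.1186] phi 4.1 tilt [-0.0286  0.2713] w 0.0084 t 16.75 F [-0.7  0.1  0.1] j [ 0.2   0.42 -0.14 -0.33 -1.01 -3.1 ]
-> 0.567 0.06 0.17 40.0 rows 4
  [0.000,[0.0055,-0.0003,-0.0118],[1.1,-3.9,-8.9]],
  [0.000,[0.0047,0.0003,-0.0121],[1.1,-3.9,-8.9]],
  [0.000,[0.0038,0.0007,-0.0124],[1.1,-3.9,-8.9]],
  [0.000,[0.0028,0.0010,-0.0127],[1.1,-3.9,-8.9]],
-> 0.565 0.09 0.17 84.0 rows 5
  [0.000,[0.0049,0.0036,-0.0000],[0.0,0.0,-8.8]],
  [0.000,[0.0043,0.0043,-0.0000],[0.0,0.0,-8.8]],
  [0.000,[0.0036,0.0049,-0.0000],[0.0,0.0,-8.8]],
  [0.000,[0.0028,0.0053,0.0000],[0.0,0.0,-8.8]],
  [0.000,[0.0019,0.0057,0.0000],[0.0,0.0,-8.8]],
-> 0.563 0.196 0.16 130.0 rows 5
  [0.000,[0.0026,0.0210,0.0020],[-0.0,-0.0,-9.2]],
  [0.000,[-0.0008,0.0212,0.0020],[-0.0,-0.0,-9.2]],
  [0.000,[-0.0042,0.0208,0.0020],[-0.0,-0.0,-9.2]],
  [0.000,[-0.0074,0.0199,0.0020],[-0.0,-0.0,-9.2]],
  [0.000,[-0.0105,0.0184,0.0020],[-0.0,-0.0,-9.2]],
-> 0.563 0.196 0.15 169.6 rows 4
  [0.000,[0.0000,0.0000,0.0025],[-0.0,-0.0,-9.9]],
  [0.000,[0.0000,0.0000,0.0025],[-0.0,-0.0,-9.9]],
  [0.000,[0.0000,0.0000,0.0025],[-0.0,-0.0,-9.9]],
  [0.000,[-0.0000,0.0000,0.0025],[-0.0,-0.0,-9.9]],
```

play_rows([
  [0.0, [0.0055, 0, -0.0118], [1.1, -3.9, -8.9]],
  [0.0, [0.0047, 0, -0.0121], [1.1, -3.9, -8.9]],
  [0.0, [0.0038, 0.0007, -0.0124], [1.1, -3.9, -8.9]],
  [0.0, [0.0028, 0.001, -0.0127], [1.1, -3.9, -8.9]],
  [0.0, [0, 0, 0], [0, 0, 0]],
])

```text
clock: 17.38
position: [0.5671, 0.0617, 0.1445]
eef_rot: [0.423, 0.906, 0.0, 0.001]
ft_force: [-0.1, -0.5, 0.1]
width: 0.0089
```

play_rows([
  [0.0, [0.0049, 0.0036, 0], [0, 0, -8.8]],
  [0.0, [0.0043, 0.0043, 0], [0, 0, -8.8]],
  [0.0, [0.0036, 0.0049, 0], [0, 0, -8.8]],
  [0.0, [0.0028, 0.0053, 0], [0, 0, -8.8]],
  [0.0, [0.0019, 0.0057, 0], [0, 0, -8.8]],
])

```text
clock: 18.0
position: [0.5649, 0.0901, 0.1427]
eef_rot: [0.053, 0.999, -0.0, -0.0]
ft_force: [0.8, -0.1, -0.8]
width: 0.0088
```

play_rows([
  [0.0, [0.0026, 0.021, 0.002], [0, 0, -9.2]],
  [0.0, [-0.0008, 0.0212, 0.002], [0, 0, -9.2]],
  [0.0, [-0.0042, 0.0208, 0.002], [0, 0, -9.2]],
  [0.0, [-0.0074, 0.0199, 0.002], [0, 0, -9.2]],
  [0.0, [-0.0105, 0.0184, 0.002], [0, 0, -9.2]],
])

```text
clock: 18.62
position: [0.5634, 0.1965, 0.1326]
eef_rot: [-0.341, 0.94, -0.0, -0.0]
ft_force: [0.6, -0.6, -0.1]
width: 0.0087
```

```bash
python3 plan.py "0 .563 .196 .15 169.6,0.0 .563 .196 .05 -10.4,0.0 .563 .196 .011 -10.4"
```

```text
now tip [0.5634 0.1965 0.1591] phi -50.1 tilt [-0.0004 -0.0005] w 0.0087 t 18.62 F [ 0.6 -0.6 -0.1] j [ 0.61  0.39 -0.16  0.   -1.03 -1.48]
-> 0.563 0.196 0.15 169.6 rows 4
  [0.000,[0.0002,-0.0000,0.0023],[0.0,-0.0,-9.9]],
  [0.000,[0.0002,-0.0000,0.0023],[0.0,-0.0,-9.9]],
  [0.000,[0.0002,0.0000,0.0023],[0.0,-0.0,-9.9]],
  [0.000,[0.0002,0.0000,0.0023],[0.0,-0.0,-9.9]],
-> 0.563 0.196 0.05 -10.4 rows 2
  [0.000,[0.0000,-0.0000,0.0500],[0.0,0.0,0.0]],
  [0.000,[0.0000,-0.0000,0.0500],[0.0,0.0,0.0]],
-> 0.563 0.196 0.011 -10.4 rows 1
  [0.000,[0.0000,0.0000,0.0390],[-0.0,0.0,0.0]],
```

play_rows([
  [0.0, [0, 0, 0.01], [0, 0, -9.9]],
  [0.0, [0, 0, 0.02], [0, 0, -9.9]],
  [0.0, [0, 0, 0.02], [0, 0, -9.9]],
  [0.0, [0, 0, 0.02], [0, 0, -9.9]],
  [0.0, [0, 0, 0], [0, 0, 0]],
])

```text
clock: 19.25
position: [0.5623, 0.195, 0.0611]
eef_rot: [-0.637, 0.771, 0.0, -0.002]
ft_force: [0.6, 0.3, -0.5]
width: 0.0085
```

```bash
python3 - <<'E'
from h import *
f=grab('scene');b=f['pixels']
cv2.imwrite('pics/c8.png',cv2.resize(b[90:300,250:530],None,fx=2.5,fy=2.5)[:,:,::-1])
P=cloud(f);h=cv2.cvtColor(b,cv2.COLOR_RGB2HSV)
m=(h[...,0]>14)&(h[...,0]<26)&(h[...,1]>150)&(P[...,2]>.07)&(P[...,2]<.12)&(P[...,1]>.05)&(P[...,1]<.33)&(P[...,0]>.5)&(P[...,0]<.65)
q=P[m];print(len(q))
if len(q):
    c=q.mean(0);i=[q[:,1].argmin(),q[:,1].argmax()];print(q[i],c)
E
python3 plan.py "0.0 .563 .196 .05 -10.4,0.0 .563 .196 .011 -10.4"
```

```text
24
[[0.54407763 0.10522499 0.09489712]
 [0.55915172 0.19271917 0.09348429]] [0.55533713 0.16205535 0.09564606]
now tip [0.5633 0.1955 0.0889] phi -10.9 tilt [-0.001  -0.0018] w 0.0089 t 19.30 F [ 0.6  1.  -0.2] j [ 0.61  0.46 -0.24  0.   -0.87 -0.8 ]
-> 0.563 0.196 0.05 -10.4 rows 1
  [0.000,[-0.0005,0.0004,0.0389],[0.0,-0.1,-0.5]],
-> 0.563 0.196 0.011 -10.4 rows 1
  [0.000,[0.0000,0.0000,0.0390],[-0.0,0.0,0.0]],
```

View pics/c8.png

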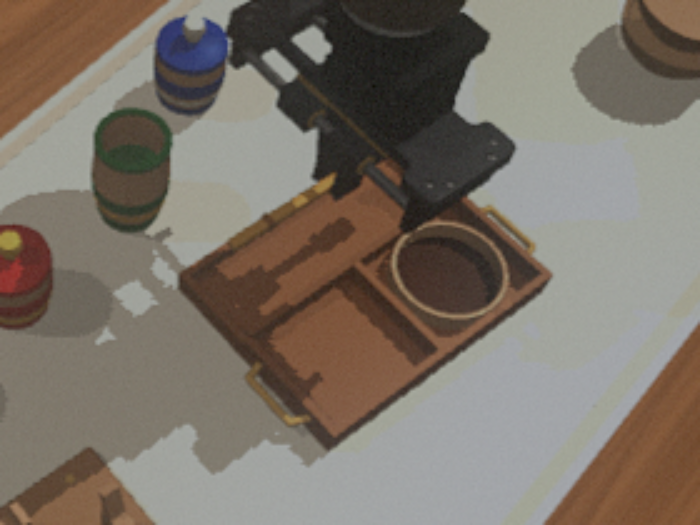

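play_rows([
  [0.0, [0, 0, 0.03], [0, 0, -0.5]],
  [0.0, [0, 0, 0.025], [0, 0, 0]],
  [0.0, [0, 0, 0.013], [0, 0, 0]],
  [0.0, [0, 0, 0.006], [0, 0, 0]],
  [0.0, [0, 0, 0], [0, 0, 0]],
])

```text
clock: 19.92
position: [0.5639, 0.1959, -0.0105]
eef_rot: [-0.642, 0.767, -0.001, 0.0]
ft_force: [0.0, 0.8, 0.2]
width: 0.0088
```

play_rows([
  [0.0, [0, 0, 0.003], [0, 0, 0]],
  [0.0, [0, 0, 0], [0, 0, 0]],
])

```text
clock: 20.18
position: [0.5637, 0.1959, -0.0135]
eef_rot: [-0.642, 0.767, -0.001, 0.0]
ft_force: [-0.6, -0.1, -0.3]
width: 0.0086
```

Tip at ≈ 0.013. A bit more, then release.

play_rows([
  [0.0, [0, 0, 0.002], [0, 0, 0]],
  [0.0, [0, 0, 0], [0, 0, 0]],
  [0.014, [0, 0, 0], [0, 0, 0]],
  [0.02, [0, 0, 0], [0, 0, 0]],
  [0.02, [0, 0, 0], [0, 0, 0]],
])

```text
clock: 20.8
position: [0.5636, 0.1957, -0.0159]
eef_rot: [-0.642, 0.767, -0.001, -0.0]
ft_force: [0.9, -0.1, 0.0]
width: 0.019
```

play_rows([
  [0.02, [0, 0, -0.01], [0, 0, 0]],
  [0.02, [0, 0, -0.03], [0, 0, 0]],
  [0.02, [0, 0, -0.06], [0, 0, 0]],
  [0.02, [0, 0, -0.06], [0, 0, 0]],
  [0.03, [0, 0, 0], [0, 0, 0]],
])

```text
clock: 21.42
position: [0.5669, 0.1976, 0.1513]
eef_rot: [-0.642, 0.767, -0.002, 0.007]
ft_force: [0.0, 1.3, -0.1]
width: 0.0245
```

```bash
python3 plan.py "0.03 .52 -.15 .17 30, 0.035 .4975 -.4155 .12 89.9, .035 .4975 -.4155 .004 89.9"
```

```text
now tip [0.5669 0.1976 0.1778] phi -10.1 tilt [0.0128 0.0054] w 0.0245 t 21.43 F [ 0.   1.3 -0.1] j [ 0.61  0.37 -0.14  0.   -1.05 -0.78]
-> 0.52 -0.15 0.17 30.0 rows 7
  [0.030,[0.0501,-0.0021,0.0008],[-0.1,0.0,-5.7]],
  [0.030,[0.0500,0.0029,0.0008],[-0.1,0.0,-5.7]],
  [0.030,[0.0495,0.0079,0.0008],[-0.1,0.0,-5.7]],
  [0.030,[0.0485,0.0128,0.0009],[-0.1,0.0,-5.7]],
  [0.030,[0.0469,0.0176,0.0009],[-0.1,0.0,-5.7]],
  [0.030,[0.0450,0.0222,0.0010],[-0.1,0.0,-5.7]],
  [0.030,[0.0425,0.0265,0.0010],[-0.1,0.0,-5.7]],
-> 0.4975 -0.4155 0.12 89.9 rows 6
  [0.035,[0.0364,0.0254,0.0083],[0.0,0.0,-10.0]],
  [0.035,[0.0315,0.0313,0.0083],[0.0,0.0,-10.0]],
  [0.035,[0.0256,0.0363,0.0083],[0.0,0.0,-10.0]],
  [0.035,[0.0189,0.0402,0.0083],[0.0,0.0,-10.0]],
  [0.035,[0.0117,0.0429,0.0083],[0.0,0.0,-10.0]],
  [0.035,[0.0041,0.0442,0.0083],[0.0,0.0,-10.0]],
-> 0.4975 -0.4155 0.004 89.9 rows 3
  [0.035,[0.0000,-0.0000,0.0387],[0.0,0.0,-0.0]],
  [0.035,[0.0000,-0.0000,0.0387],[0.0,0.0,-0.0]],
  [0.035,[0.0000,-0.0000,0.0387],[0.0,0.0,-0.0]],
```

```bash
python3 plan.py "0.03 .53 -.05 .17 -40, 0.035 .4975 -.4155 .12 -90"
```

```text
now tip [0.5669 0.1976 0.1778] phi -10.1 tilt [0.0128 0.0054] w 0.0245 t 21.43 F [ 0.   1.3 -0.1] j [ 0.61  0.37 -0.14  0.   -1.05 -0.78]
-> 0.53 -0.05 0.17 -40.0 rows 5
  [0.030,[0.0501,-0.0014,0.0012],[-0.1,0.1,6.0]],
  [0.030,[0.0496,-0.0066,0.0013],[-0.1,0.1,6.0]],
  [0.030,[0.0487,-0.0117,0.0014],[-0.1,0.1,6.0]],
  [0.030,[0.0472,-0.0168,0.0014],[-0.1,0.1,6.0]],
  [0.030,[0.0452,-0.0216,0.0015],[-0.1,0.1,6.0]],
-> 0.4975 -0.4155 0.12 -90.0 rows 7
  [0.035,[0.0430,-0.0300,0.0071],[-0.0,-0.0,7.1]],
  [0.035,[0.0389,-0.0351,0.0071],[-0.0,-0.0,7.1]],
  [0.035,[0.0342,-0.0397,0.0071],[-0.0,-0.0,7.1]],
  [0.035,[0.0290,-0.0436,0.0071],[-0.0,-0.0,7.1]],
  [0.035,[0.0234,-0.0469,0.0071],[-0.0,-0.0,7.1]],
  [0.035,[0.0174,-0.0495,0.0071],[-0.0,-0.0,7.1]],
  [0.035,[0.0111,-0.0512,0.0071],[-0.0,-0.0,7.1]],
```

play_rows([
  [0.03, [0.0501, -0.0014, 0], [0, 0, 6]],
  [0.03, [0.0496, -0.0066, 0], [0, 0, 6]],
  [0.03, [0.0487, -0.0117, 0], [0, 0, 6]],
  [0.03, [0.0472, -0.0168, 0], [0, 0, 6]],
  [0.03, [0.0452, -0.0216, 0], [0, 0, 6]],
])

```text
clock: 22.05
position: [0.5252, -0.0533, 0.1443]
eef_rot: [-0.42, 0.908, -0.001, -0.0]
ft_force: [0.3, -0.9, 0.4]
width: 0.0302
```

play_rows([
  [0.035, [0.043, -0.03, 0.007], [0, 0, 7.1]],
  [0.035, [0.0389, -0.0351, 0.007], [0, 0, 7.1]],
  [0.035, [0.0342, -0.0397, 0.007], [0, 0, 7.1]],
  [0.035, [0.029, -0.0436, 0.007], [0, 0, 7.1]],
  [0.035, [0.0234, -0.0469, 0.007], [0, 0, 7.1]],
])

```text
clock: 22.68
position: [0.502, -0.3143, 0.1092]
eef_rot: [-0.123, 0.992, -0.0, 0.0]
ft_force: [0.9, 0.2, 0.4]
width: 0.0349
```

```bash
python3 - <<'E'
from h import *
f=grab('top');g=grab('scene')
cv2.imwrite('pics/c9.png',np.hstack([cv2.resize(f['pixels'][90:290,100:460],None,fx=1.1,fy=1.1),cv2.resize(g['pixels'][140:340,200:560],None,fx=1.1,fy=1.1)])[:,:,::-1])
for n,f in(('top',f),('sc',g)):
    P=cloud(f);h=cv2.cvtColor(f['pixels'],cv2.COLOR_RGB2HSV)
    m=(P[...,2]>.006)&(P[...,2]<.02)&(P[...,1]<-.36)&(P[...,1]>-.47)&(P[...,0]>.35)&(P[...,0]<.65)&(f['range_z']>0)
    q=P[m]
    if len(q)>20:
        r=cv2.minAreaRect(q[:,:2].astype(np.float32));print(n,len(q),'bar',r)
    m=(P[...,2]<.025)&(P[...,2]>.005)&(P[...,1]>.09)&(P[...,1]<.3)&(P[...,0]>.5)&(P[...,0]<.66)&(h[...,0]>12)&(h[...,1]>150)&(h[...,2]>100)
    q=P[m]
    if len(q)>10: print(n,len(q),'straw',cv2.minAreaRect(q[:,:2].astype(np.float32)),q[:,2].mean())
E
python3 plan.py "0.035 .4975 -.4155 .10 -90"
```

```text
top 220 bar ((0.5062921047210693, -0.4156288504600525), (0.21925224363803864, 0.014742374420166016), 2.709129810333252)
top 466 straw ((0.5692636966705322, 0.20935297012329102), (0.216245636343956, 0.06123741343617439), 65.27128601074219) 0.01382341694985742
sc 266 bar ((0.4931609630584717, -0.4164799153804779), (0.014442551881074905, 0.04928916320204735), 89.5017318725586)
sc 73 straw ((0.5948033928871155, 0.18736156821250916), (0.18567052483558655, 0.07554534822702408), 83.06732940673828) 0.01630547450343478
now tip [ 0.5008 -0.3165  0.1345] phi -76.1 tilt [-0.0018 -0.0008] w 0.0349 t 22.77 F [-0.4  1.2  0. ] j [-0.29  0.41 -0.2   0.   -0.97 -1.04]
-> 0.4975 -0.4155 0.1 -90.0 rows 2
  [0.035,[0.0135,-0.0476,0.0173],[-0.0,-0.1,7.0]],
  [0.035,[0.0076,-0.0489,0.0173],[-0.0,-0.1,7.0]],
```

View pics/c9.png

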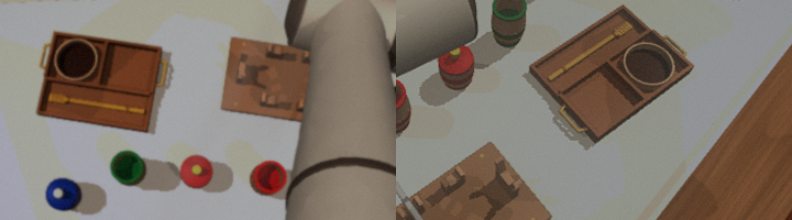

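play_rows([
  [0.035, [0.0135, -0.0476, 0.0173], [0, 0, 7]],
  [0.035, [0.0076, -0.0489, 0.0173], [0, 0, 7]],
  [0.035, [0, 0, 0.04], [0, 0, 0]],
  [0.035, [0, 0, 0.04], [0, 0, 0]],
  [0.035, [0, 0, 0], [0, 0, 0]],
])

```text
clock: 23.4
position: [0.4973, -0.41, -0.0084]
eef_rot: [-0.003, 1.0, 0.002, -0.003]
ft_force: [0.4, -0.1, 0.5]
width: 0.0353
```

```bash
python3 plan.py "0.035 .4975 -.4155 .004 -90"
```

```text
now tip [ 0.4973 -0.41    0.0181] phi -89.7 tilt [-0.0069  0.0031] w 0.0353 t 23.40 F [ 0.4 -0.1  0.5] j [-0.44  0.62 -0.16  0.   -0.8  -1.13]
-> 0.4975 -0.4155 0.004 -90.0 rows 1
  [0.035,[-0.0003,-0.0056,0.0141],[0.2,-0.4,0.3]],
```

play_rows([
  [0.035, [0, -0.005, 0.008], [0.2, -0.4, 0.3]],
  [0.035, [0, 0, 0.005], [0, 0, 0]],
  [0.035, [0, 0, 0], [0, 0, 0]],
])

```text
clock: 23.78
position: [0.5005, -0.4169, -0.0171]
eef_rot: [-0.0, 1.0, -0.003, 0.004]
ft_force: [-0.6, 0.4, 0.4]
width: 0.0352
```

play_rows([
  [0.005, [0, 0, 0], [0, 0, 0]],
  [0.005, [0, 0, 0], [0, 0, 0]],
  [0.005, [0, 0, 0], [0, 0, 0]],
  [0.005, [0, 0, 0], [0, 0, 0]],
  [0.005, [0, 0, 0], [0, 0, 0]],
], squeeze=20)

```text
clock: 24.4
position: [0.5003, -0.4168, -0.0176]
eef_rot: [-0.0, 1.0, -0.002, 0.004]
ft_force: [0.1, 1.3, 1.7]
width: 0.014
```

```bash
python3 plan.py "0.005 .4975 -.4155 .15 -90, .005 .602 -.184 .15 -10.2"
```

```text
now tip [ 0.5003 -0.4168  0.0089] phi -89.9 tilt [ 0.0078 -0.0047] w 0.0140 t 24.40 F [0.1 1.3 1.7] j [-0.45  0.63 -0.17  0.   -0.76 -1.12]
-> 0.4975 -0.4155 0.15 -90.0 rows 3
  [0.005,[0.0006,0.0002,-0.0470],[-0.1,0.1,0.0]],
  [0.005,[0.0007,0.0003,-0.0470],[-0.1,0.1,0.0]],
  [0.005,[0.0008,0.0004,-0.0470],[-0.1,0.1,0.0]],
-> 0.602 -0.184 0.15 -10.2 rows 8
  [0.005,[-0.0131,0.0289,0.0000],[0.0,0.0,-10.0]],
  [0.005,[-0.0179,0.0262,0.0000],[0.0,0.0,-10.0]],
  [0.005,[-0.0222,0.0227,0.0000],[0.0,0.0,-10.0]],
  [0.005,[-0.0258,0.0186,0.0000],[0.0,0.0,-10.0]],
  [0.005,[-0.0286,0.0138,0.0000],[0.0,0.0,-10.0]],
  [0.005,[-0.0305,0.0087,0.0000],[0.0,0.0,-10.0]],
  [0.005,[-0.0316,0.0032,0.0000],[0.0,0.0,-10.0]],
  [0.005,[-0.0317,-0.0023,0.0000],[0.0,0.0,-10.0]],
```

play_rows([
  [0.03, [0, 0, 0], [0, 0, 0]],
  [0.03, [0, 0, 0], [0, 0, 0]],
  [0.03, [0.0027, 0, 0.004], [-0.2, 0.4, 0]],
  [0.03, [0, 0, 0.002], [0, 0, 0]],
  [0.03, [0, 0, 0], [0, 0, 0]],
])

```text
clock: 25.02
position: [0.4973, -0.4168, -0.0243]
eef_rot: [-0.0, 1.0, -0.0, 0.0]
ft_force: [0.2, 0.6, -0.9]
width: 0.0298
```

play_rows([
  [0.005, [0, 0, 0], [0, 0, 0]],
  [0.005, [0, 0, 0], [0, 0, 0]],
  [0.005, [0, 0, 0], [0, 0, 0]],
  [0.005, [0, 0, 0], [0, 0, 0]],
  [0.005, [0, 0, 0], [0, 0, 0]],
])

```text
clock: 25.65
position: [0.4975, -0.4168, -0.0238]
eef_rot: [-0.0, 1.0, -0.001, 0.0]
ft_force: [-0.3, -0.6, 0.4]
width: 0.0139
```

```bash
python3 plan.py "0.005 .4975 -.4155 .15 -90, .005 .602 -.184 .15 -10.2"
```

```text
now tip [ 0.4975 -0.4168  0.0027] phi -90.0 tilt [ 0.0007 -0.0011] w 0.0139 t 25.65 F [-0.3 -0.6  0.4] j [-0.45  0.64 -0.17  0.   -0.76 -1.12]
-> 0.4975 -0.4155 0.15 -90.0 rows 3
  [0.005,[-0.0000,0.0004,-0.0491],[-0.0,0.0,0.0]],
  [0.005,[-0.0000,0.0004,-0.0491],[-0.0,0.0,0.0]],
  [0.005,[-0.0000,0.0004,-0.0491],[-0.0,0.0,0.0]],
-> 0.602 -0.184 0.15 -10.2 rows 8
  [0.005,[-0.0131,0.0289,-0.0000],[-0.0,0.0,-10.0]],
  [0.005,[-0.0179,0.0262,-0.0000],[-0.0,0.0,-10.0]],
  [0.005,[-0.0222,0.0227,-0.0000],[-0.0,0.0,-10.0]],
  [0.005,[-0.0258,0.0186,0.0000],[-0.0,0.0,-10.0]],
  [0.005,[-0.0286,0.0138,0.0000],[-0.0,0.0,-10.0]],
  [0.005,[-0.0305,0.0087,0.0000],[-0.0,0.0,-10.0]],
  [0.005,[-0.0316,0.0032,0.0000],[-0.0,0.0,-10.0]],
  [0.005,[-0.0317,-0.0023,0.0000],[-0.0,0.0,-10.0]],
```

play_rows([
  [0.005, [0, 0, -0.02], [0, 0, 0]],
  [0.005, [0, 0, -0.04], [0, 0, 0]],
  [0.005, [0, 0, -0.05], [0, 0, 0]],
  [0.005, [0, 0, -0.04], [0, 0, 0]],
  [0.005, [0, 0, 0], [0, 0, 0]],
], squeeze=25)

```text
clock: 26.28
position: [0.4995, -0.418, 0.1305]
eef_rot: [-0.001, 1.0, -0.003, 0.004]
ft_force: [0.2, 1.0, -0.9]
width: 0.0142
```

play_rows([
  [0.005, [-0.0131, 0.0289, 0], [0, 0, -10]],
  [0.005, [-0.0179, 0.0262, 0], [0, 0, -10]],
  [0.005, [-0.0222, 0.0227, 0], [0, 0, -10]],
  [0.005, [-0.0258, 0.0186, 0], [0, 0, -10]],
  [0.005, [-0.0286, 0.0138, 0], [0, 0, -10]],
])

```text
clock: 26.9
position: [0.562, -0.2706, 0.1243]
eef_rot: [-0.425, 0.905, 0.0, -0.001]
ft_force: [-0.1, -0.7, -1.0]
width: 0.0134
```

play_rows([
  [0.005, [-0.0305, 0.0087, 0], [0, 0, -10]],
  [0.005, [-0.0316, 0.0032, 0], [0, 0, -10]],
  [0.005, [-0.0317, -0.0023, 0], [0, 0, -10]],
  [0.005, [0, 0, 0], [0, 0, 0]],
  [0.005, [0, 0, 0], [0, 0, 0]],
])

```text
clock: 27.52
position: [0.6007, -0.185, 0.1248]
eef_rot: [-0.643, 0.766, 0.0, -0.001]
ft_force: [0.0, -0.2, -0.9]
width: 0.014
```

```bash
python3 - <<'E'
from h import *
for n in('top','scene'):
    f=grab(n);P=cloud(f)
    if n=='scene': cv2.imwrite('pics/c10.png',cv2.resize(f['pixels'][200:400,140:380],None,fx=2.5,fy=2.5)[:,:,::-1])
    h=cv2.cvtColor(f['pixels'],cv2.COLOR_RGB2HSV)
    m=((h[...,0]<9)|(h[...,0]>174))&(h[...,1]>120)&(P[...,2]>.13)&(P[...,2]<.19)&(P[...,0]>.5)&(P[...,0]<.7)&(P[...,1]<0)&(P[...,1]>-.36)
    q=P[m]
    if len(q)>20:
        d=cv2.fitLine(q[:,:2].astype(np.float32),cv2.DIST_HUBER,0,.01,.01).ravel()
        t=(q[:,:2]-d[2:])@d[:2]
        print(n,len(q),'dir %.1f'%np.degrees(np.arctan2(d[1],d[0])),(d[2:]+np.outer([t.min(),t.max()],d[:2])).round(4).tolist(),q[:,2].mean())
E
python3 plan.py ".005 .6015 -.184 .09 -10.2"
```

```text
top 106 dir 79.3 [[0.5826, -0.2841], [0.6107, -0.1355]] 0.1612310852773976
scene 84 dir 80.3 [[0.5877, -0.263], [0.6194, -0.0771]] 0.1633594158287944
now tip [ 0.6008 -0.1857  0.1518] phi -10.1 tilt [-0.0007 -0.0009] w 0.0140 t 27.62 F [-0.5  0.3 -0.5] j [-0.04  0.45 -0.08  0.   -1.04 -0.13]
-> 0.6015 -0.184 0.09 -10.2 rows 2
  [0.005,[-0.0009,-0.0002,0.0309],[0.0,-0.0,0.1]],
  [0.005,[-0.0009,-0.0002,0.0309],[0.0,-0.0,0.1]],
```

View pics/c10.png

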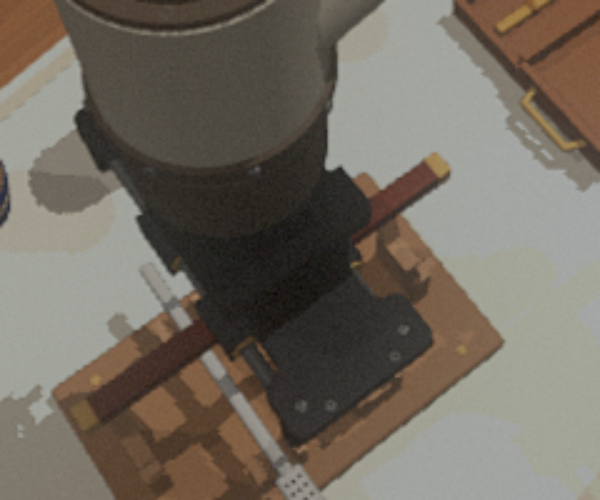

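play_rows([
  [0.005, [-0.001, 0, 0.03], [0, 0, 0]],
  [0.005, [0, 0, 0.03], [0, 0, 0]],
  [0.005, [0, 0, 0.02], [0, 0, 0]],
  [0.005, [0, 0, 0.01], [0, 0, 0]],
  [0.005, [0, 0, 0], [0, 0, 0]],
])

```text
clock: 28.25
position: [0.6013, -0.1847, 0.0354]
eef_rot: [-0.643, 0.766, -0.0, -0.001]
ft_force: [0.9, -0.2, 0.1]
width: 0.0136
```

play_rows([
  [0.005, [0, 0, 0.004], [0, 0, 0]],
  [0.005, [0, 0, 0], [0, 0, 0]],
])

```text
clock: 28.5
position: [0.602, -0.1841, 0.0324]
eef_rot: [-0.643, 0.766, -0.001, 0.0]
ft_force: [-0.6, 0.4, -1.7]
width: 0.0137
```

play_rows([
  [0.005, [0, 0, 0.003], [0, 0, 0]],
  [0.005, [0, 0, 0], [0, 0, 0]],
])

```text
clock: 28.75
position: [0.6016, -0.184, 0.0288]
eef_rot: [-0.643, 0.766, -0.0, -0.0]
ft_force: [-0.3, -0.3, -0.6]
width: 0.0137
```

play_rows([
  [0.02, [0, 0, 0], [0, 0, 0]],
  [0.03, [0, 0, 0], [0, 0, 0]],
  [0.04, [0, 0, 0], [0, 0, 0]],
  [0.04, [0, 0, 0], [0, 0, 0]],
])

```text
clock: 29.25
position: [0.6018, -0.1841, 0.029]
eef_rot: [-0.643, 0.766, -0.001, -0.0]
ft_force: [0.0, 0.4, -0.2]
width: 0.0383
```

play_rows([
  [0.04, [0, 0, -0.02], [0, 0, 0]],
  [0.04, [0, 0, -0.05], [0, 0, 0]],
  [0.06, [0, 0, -0.05], [0, 0, 0]],
  [0.087, [0, 0, -0.01], [0, 0, 0]],
])

```text
clock: 29.75
position: [0.6041, -0.1844, 0.1637]
eef_rot: [-0.643, 0.766, -0.004, 0.003]
ft_force: [-0.0, -0.5, 0.1]
width: 0.0526
```

```bash
python3 plan.py ".087 .4104 -.1243 .16 20, .087 .4104 -.1243 .034 20"
```

```text
now tip [ 0.6041 -0.1844  0.1902] phi -9.9 tilt [ 0.0091 -0.0025] w 0.0526 t 29.75 F [-0.  -0.5  0.1] j [-0.04  0.41 -0.03  0.   -1.11 -0.13]
-> 0.4104 -0.1243 0.16 20.0 rows 4
  [0.087,[-0.0065,0.0503,0.0071],[-0.1,-0.0,-7.5]],
  [0.087,[-0.0130,0.0491,0.0072],[-0.1,-0.0,-7.5]],
  [0.087,[-0.0192,0.0469,0.0073],[-0.1,-0.0,-7.5]],
  [0.087,[-0.0252,0.0440,0.0074],[-0.1,-0.0,-7.5]],
-> 0.4104 -0.1243 0.034 20.0 rows 3
  [0.087,[-0.0000,0.0000,0.0420],[-0.0,-0.0,0.0]],
  [0.087,[-0.0000,0.0000,0.0420],[-0.0,-0.0,0.0]],
  [0.087,[-0.0000,0.0000,0.0420],[-0.0,-0.0,0.0]],
```

```bash
python3 rack.py | grep bar; python3 plan.py ".087 .4104 -.1243 .16 -10.2, .087 .4104 -.1243 .034 -10.2"
```

```text
top bar 73 [ 0.5892 -0.2093  0.0868] rect [ 0.5721 -0.2258] [0.081 0.192] dir 88.6 ends [[0.5866, -0.3191], [0.591, -0.1343]]
scene bar 957 [ 0.5998 -0.2079  0.0669] rect [ 0.6248 -0.214 ] [0.17  0.308] dir 80.7 ends [[0.5858, -0.293], [0.6237, -0.0624]]
now tip [ 0.6023 -0.184   0.1869] phi -10.0 tilt [ 0.0038 -0.0011] w 0.0602 t 29.85 F [-0.2  0.5 -0.8] j [-0.04  0.42 -0.04  0.   -1.11 -0.13]
-> 0.4104 -0.1243 0.16 -10.2 rows 4
  [0.087,[-0.0064,0.0499,0.0065],[-0.1,-0.0,0.1]],
  [0.087,[-0.0063,0.0499,0.0066],[-0.1,-0.0,0.1]],
  [0.087,[-0.0063,0.0499,0.0066],[-0.1,-0.0,0.1]],
  [0.087,[-0.0062,0.0499,0.0067],[-0.1,-0.0,0.1]],
-> 0.4104 -0.1243 0.034 -10.2 rows 3
  [0.087,[-0.0000,-0.0000,0.0420],[0.0,-0.0,0.0]],
  [0.087,[-0.0000,-0.0000,0.0420],[0.0,-0.0,0.0]],
  [0.087,[-0.0000,-0.0000,0.0420],[0.0,-0.0,0.0]],
```

Bar is seated at its original height and line. On to the cup.

play_rows([
  [0.087, [-0.0063, 0.05, 0.006], [0, 0, 0]],
  [0.087, [-0.0063, 0.05, 0.006], [0, 0, 0]],
  [0.087, [-0.0063, 0.05, 0.006], [0, 0, 0]],
  [0.087, [-0.0063, 0.05, 0.006], [0, 0, 0]],
  [0.087, [0, 0, 0], [0, 0, 0]],
])

```text
clock: 30.48
position: [0.4035, -0.1241, 0.1325]
eef_rot: [-0.643, 0.766, 0.002, -0.002]
ft_force: [-0.3, 0.1, 0.6]
width: 0.0872
```

play_rows([
  [0.087, [0, 0, 0], [0, 0, 0]],
  [0.087, [0, 0, 0], [0, 0, 0]],
])

```text
clock: 30.72
position: [0.4101, -0.1247, 0.1344]
eef_rot: [-0.643, 0.766, -0.001, -0.0]
ft_force: [-1.0, 0.1, 0.1]
width: 0.0871
```

```bash
python3 plan.py ".087 .4104 -.1243 .034 -10.2"; python3 meas.py | grep -A2 -E "^(9|12|8) "
```

```text
now tip [ 0.4101 -0.1247  0.1609] phi -10.0 tilt [ 0.0003 -0.0012] w 0.0871 t 30.73 F [-1.   0.1  0.1] j [ 0.09  0.11 -0.54  0.   -0.92 -0.26]
-> 0.4104 -0.1243 0.034 -10.2 rows 3
  [0.087,[-0.0002,-0.0001,0.0423],[-0.0,-0.0,0.1]],
  [0.087,[-0.0002,-0.0001,0.0423],[-0.0,-0.0,0.1]],
  [0.087,[-0.0002,-0.0001,0.0423],[-0.0,-0.0,0.1]],
8 [238, 180, 33, 42, 1110] zmax 0.084 [0.4263 0.0018] [0.0584 0.0589] 83.4 hsv [  3. 146. 118.]
   mid fit [0.4258 0.0029] 0.029 90
   top mean [0.4272 0.0015 0.0833]
```

play_rows([
  [0.087, [0, 0, 0.04], [0, 0, 0]],
  [0.087, [0, 0, 0.04], [0, 0, 0]],
  [0.087, [0, 0, 0.03], [0, 0, 0]],
  [0.087, [0, 0, 0.016], [0, 0, 0]],
  [0.087, [0, 0, 0], [0, 0, 0]],
])

```text
clock: 31.45
position: [0.4086, -0.125, 0.0074]
eef_rot: [-0.643, 0.766, 0.0, -0.002]
ft_force: [-0.1, 0.2, -0.1]
width: 0.0871
```

play_rows([
  [0.065, [0, 0, 0], [0, 0, 0]],
  [0.05, [0, 0, 0], [0, 0, 0]],
  [0.05, [0, 0, 0], [0, 0, 0]],
  [0.05, [0, 0, 0], [0, 0, 0]],
  [0.05, [0, 0, 0], [0, 0, 0]],
], squeeze=20)

```text
clock: 32.08
position: [0.4095, -0.1247, 0.0092]
eef_rot: [-0.643, 0.766, -0.001, 0.0]
ft_force: [-1.3, 1.5, 3.9]
width: 0.0591
```

```bash
python3 plan.py ".05 .4104 -.1243 .15 -10.2, .05 .6527 .2328 .15 -10.2"
```

```text
now tip [ 0.4095 -0.1247  0.0357] phi -9.9 tilt [ 0.0015 -0.0011] w 0.0591 t 32.08 F [-1.3  1.5  3.9] j [ 0.09  0.31 -0.7   0.   -0.56 -0.26]
-> 0.4104 -0.1243 0.15 -10.2 rows 3
  [0.050,[-0.0002,-0.0003,-0.0381],[-0.0,-0.0,0.1]],
  [0.050,[-0.0002,-0.0003,-0.0381],[-0.0,-0.0,0.1]],
  [0.050,[-0.0002,-0.0003,-0.0381],[-0.0,-0.0,0.1]],
-> 0.6527 0.2328 0.15 -10.2 rows 8
  [0.050,[-0.0493,-0.0219,-0.0000],[0.0,-0.0,0.0]],
  [0.050,[-0.0493,-0.0219,-0.0000],[0.0,-0.0,0.0]],
  [0.050,[-0.0493,-0.0219,-0.0000],[0.0,-0.0,0.0]],
  [0.050,[-0.0493,-0.0219,-0.0000],[0.0,-0.0,0.0]],
  [0.050,[-0.0493,-0.0219,-0.0000],[0.0,-0.0,0.0]],
  [0.050,[-0.0493,-0.0219,-0.0000],[0.0,-0.0,0.0]],
  [0.050,[-0.0493,-0.0219,-0.0000],[0.0,-0.0,0.0]],
  [0.050,[-0.0493,-0.0219,-0.0000],[0.0,-0.0,0.0]],
```

play_rows([
  [0.05, [0, 0, -0.02], [0, 0, 0]],
  [0.05, [0, 0, -0.035], [0, 0, 0]],
  [0.05, [0, 0, -0.04], [0, 0, 0]],
  [0.05, [0, 0, -0.035], [0, 0, 0]],
  [0.05, [0, 0, 0], [0, 0, 0]],
], squeeze=25)

```text
clock: 32.7
position: [0.4107, -0.1245, 0.1409]
eef_rot: [-0.643, 0.766, -0.002, 0.002]
ft_force: [0.0, -0.6, -2.0]
width: 0.0588
```

play_rows([
  [0.05, [-0.0493, -0.0219, 0], [0, 0, 0]],
  [0.05, [-0.0493, -0.0219, 0], [0, 0, 0]],
  [0.05, [-0.0493, -0.0219, 0], [0, 0, 0]],
  [0.05, [-0.0493, -0.0219, 0], [0, 0, 0]],
  [0.05, [-0.0493, -0.0219, 0], [0, 0, 0]],
])

```text
clock: 33.33
position: [0.559, 0.1005, 0.1363]
eef_rot: [-0.643, 0.766, 0.0, -0.002]
ft_force: [0.9, -0.5, -0.3]
width: 0.0593
```

play_rows([
  [0.05, [-0.0493, -0.0219, 0], [0, 0, 0]],
  [0.05, [-0.0493, -0.0219, 0], [0, 0, 0]],
  [0.05, [-0.0493, -0.0219, 0], [0, 0, 0]],
  [0.05, [0, 0, 0], [0, 0, 0]],
  [0.05, [0, 0, 0], [0, 0, 0]],
])

```text
clock: 33.95
position: [0.6483, 0.233, 0.1357]
eef_rot: [-0.643, 0.766, 0.0, -0.003]
ft_force: [-0.8, -0.8, -2.6]
width: 0.0589
```

```bash
python3 plan.py ".05 .6527 .2328 .10 -10.2,.05 .6527 .2328 .0445 -10.2"
python3 - <<'E'
from h import *
for n in('scene','top'):
    f=grab(n)
    if n=='scene': cv2.imwrite('pics/c11.png',cv2.resize(f['pixels'][60:300,280:520],None,fx=2.3,fy=2.3)[:,:,::-1])
    P=cloud(f);m=(P[...,2]>.019)&(P[...,2]<.03)&(np.abs(P[...,0]-.6527)<.06)&(np.abs(P[...,1]-.2328)<.06)
E
```

```text
now tip [0.6483 0.233  0.1622] phi -10.0 tilt [-0.004  -0.0032] w 0.0589 t 33.95 F [-0.8 -0.8 -2.6] j [ 0.58  0.54  0.1   0.   -1.14 -0.75]
-> 0.6527 0.2328 0.1 -10.2 rows 2
  [0.050,[-0.0004,-0.0023,0.0311],[0.1,-0.1,0.1]],
  [0.050,[-0.0004,-0.0022,0.0311],[0.1,-0.1,0.1]],
-> 0.6527 0.2328 0.0445 -10.2 rows 2
  [0.050,[-0.0000,-0.0000,0.0278],[0.0,-0.0,0.0]],
  [0.050,[-0.0000,-0.0000,0.0278],[0.0,-0.0,0.0]],
```

View pics/c11.png

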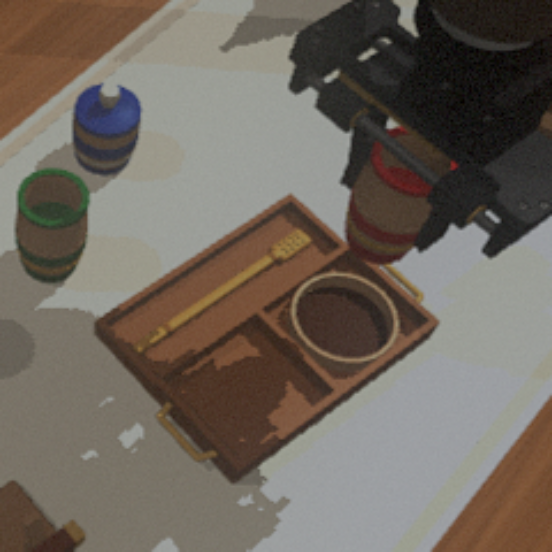

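```bash
python3 - <<'E'
from h import *
f=vision.grab_frame('scene');g=vision.grab_frame('top')
print(onplane(f,[(280+345/2.3,60+318/2.3)],.024),onplane(g,[(169,145)],.024))
E
python3 plan.py ".05 .6527 .2328 .10 -10.2"
```

```text
[[0.65485871 0.2322757  0.024     ]] [[0.64809013 0.23222636 0.024     ]]
now tip [0.6493 0.2325 0.1651] phi -10.0 tilt [ 0.0001 -0.0012] w 0.0589 t 34.15 F [-0.1  0.4 -1.7] j [ 0.58  0.53  0.1   0.   -1.14 -0.75]
-> 0.6527 0.2328 0.1 -10.2 rows 2
  [0.050,[-0.0005,-0.0016,0.0325],[-0.0,-0.0,0.1]],
  [0.050,[-0.0005,-0.0017,0.0325],[-0.0,-0.0,0.1]],
```

play_rows([
  [0.05, [-0.0005, -0.0016, 0.035], [0, 0, 0]],
  [0.05, [-0.0005, -0.0016, 0.035], [0, 0, 0]],
  [0.05, [0, 0, 0.03], [0, 0, 0]],
  [0.05, [0, 0, 0.015], [0, 0, 0]],
  [0.05, [0, 0, 0], [0, 0, 0]],
])

```text
clock: 34.78
position: [0.6527, 0.2332, 0.0229]
eef_rot: [-0.643, 0.766, -0.001, -0.001]
ft_force: [-0.1, -0.3, -1.3]
width: 0.0589
```

play_rows([
  [0.05, [0, 0, 0.003], [0, 0, 0]],
  [0.05, [0, 0, 0], [0, 0, 0]],
])

```text
clock: 35.02
position: [0.6538, 0.2342, 0.0217]
eef_rot: [-0.643, 0.766, -0.001, 0.001]
ft_force: [-0.2, 0.2, -1.3]
width: 0.0587
```

play_rows([
  [0.05, [0, 0, 0.003], [0, 0, 0]],
  [0.05, [0, 0, 0], [0, 0, 0]],
  [0.05, [0, 0, 0.0015], [0, 0, 0]],
  [0.05, [0, 0, 0], [0, 0, 0]],
])

```text
clock: 35.52
position: [0.6532, 0.2339, 0.0173]
eef_rot: [-0.643, 0.766, -0.001, -0.0]
ft_force: [-2.4, -0.5, 5.6]
width: 0.0591
```

Contact (5.6 N): seated. Release and retreat.

play_rows([
  [0.065, [0, 0, 0], [0, 0, 0]],
  [0.075, [0, 0, 0], [0, 0, 0]],
  [0.087, [0, 0, 0], [0, 0, 0]],
  [0.087, [0, 0, 0], [0, 0, 0]],
  [0.087, [0, 0, 0], [0, 0, 0]],
])

```text
clock: 36.15
position: [0.6532, 0.2339, 0.0158]
eef_rot: [-0.643, 0.766, -0.001, -0.0]
ft_force: [0.6, 0.1, 0.5]
width: 0.0865
```

play_rows([
  [0.087, [0, 0, -0.02], [0, 0, 0]],
  [0.087, [0, 0, -0.04], [0, 0, 0]],
  [0.087, [0, 0, -0.05], [0, 0, 0]],
  [0.087, [0, 0, -0.02], [0, 0, 0]],
  [0.087, [0, 0, 0], [0, 0, 0]],
])

```text
clock: 36.78
position: [0.6541, 0.2346, 0.1483]
eef_rot: [-0.643, 0.766, -0.001, 0.002]
ft_force: [0.3, 0.2, -1.2]
width: 0.0872
```

```bash
python3 plan.py ".087 .4265 .003 .16 -10.2"
```

```text
now tip [0.6541 0.2346 0.1748] phi -10.0 tilt [0.0046 0.0014] w 0.0872 t 36.77 F [ 0.3  0.2 -1.2] j [ 0.58  0.53  0.13  0.   -1.16 -0.75]
-> 0.4265 0.003 0.16 -10.2 rows 6
  [0.087,[0.0446,0.0307,0.0022],[-0.0,0.0,0.0]],
  [0.087,[0.0446,0.0307,0.0023],[-0.0,0.0,0.0]],
  [0.087,[0.0446,0.0306,0.0023],[-0.0,0.0,0.0]],
  [0.087,[0.0446,0.0306,0.0023],[-0.0,0.0,0.0]],
  [0.087,[0.0447,0.0306,0.0024],[-0.0,0.0,0.0]],
  [0.087,[0.0447,0.0305,0.0024],[-0.0,0.0,0.0]],
```

play_rows([
  [0.087, [0.0446, 0.0306, 0.002], [0, 0, 0]],
  [0.087, [0.0446, 0.0306, 0.002], [0, 0, 0]],
  [0.087, [0.0446, 0.0306, 0.002], [0, 0, 0]],
  [0.087, [0.0446, 0.0306, 0.002], [0, 0, 0]],
  [0.087, [0.0446, 0.0306, 0.002], [0, 0, 0]],
])

```text
clock: 37.4
position: [0.4614, 0.0393, 0.1344]
eef_rot: [-0.643, 0.766, -0.0, -0.002]
ft_force: [0.7, 0.2, -0.2]
width: 0.0867
```

play_rows([
  [0.087, [0.0446, 0.0306, 0.002], [0, 0, 0]],
  [0.087, [0, 0, 0], [0, 0, 0]],
  [0.087, [0, 0, 0], [0, 0, 0]],
])

```text
clock: 37.78
position: [0.4259, 0.002, 0.1335]
eef_rot: [-0.643, 0.766, -0.001, -0.0]
ft_force: [0.3, 0.7, 0.7]
width: 0.087
```

```bash
python3 plan.py ".087 .4265 .003 .11 -10.2, .087 .4265 .003 .027 -10.2"
```

```text
now tip [0.4259 0.002  0.16  ] phi -10.0 tilt [ 0.     -0.0013] w 0.0870 t 37.77 F [0.3 0.7 0.7] j [ 0.39  0.11 -0.55  0.   -0.92 -0.57]
-> 0.4265 0.003 0.11 -10.2 rows 1
  [0.087,[-0.0011,-0.0004,0.0500],[-0.0,-0.1,0.2]],
-> 0.4265 0.003 0.027 -10.2 rows 2
  [0.087,[0.0000,-0.0000,0.0415],[0.0,0.0,0.0]],
  [0.087,[0.0000,-0.0000,0.0415],[0.0,0.0,0.0]],
```

play_rows([
  [0.087, [-0.001, 0, 0.045], [0, 0, 0]],
  [0.087, [0, 0, 0.04], [0, 0, 0]],
  [0.087, [0, 0, 0.03], [0, 0, 0]],
  [0.087, [0, 0, 0.018], [0, 0, 0]],
  [0.087, [0, 0, 0], [0, 0, 0]],
])

```text
clock: 38.4
position: [0.4258, 0.0032, -0.0007]
eef_rot: [-0.643, 0.765, 0.0, -0.002]
ft_force: [-0.6, 0.8, 0.0]
width: 0.087
```

play_rows([
  [0.065, [0, 0, 0], [0, 0, 0]],
  [0.05, [0, 0, 0], [0, 0, 0]],
  [0.05, [0, 0, 0], [0, 0, 0]],
  [0.05, [0, 0, 0], [0, 0, 0]],
  [0.05, [0, 0, 0], [0, 0, 0]],
], squeeze=20)

```text
clock: 39.02
position: [0.4263, 0.0031, 0.0016]
eef_rot: [-0.643, 0.766, -0.001, 0.0]
ft_force: [-2.2, 1.2, 5.9]
width: 0.0582
```

play_rows([
  [0.05, [0, 0, -0.02], [0, 0, 0]],
  [0.05, [0, 0, -0.035], [0, 0, 0]],
  [0.05, [0, 0, -0.045], [0, 0, 0]],
  [0.05, [0, 0, -0.045], [0, 0, 0]],
  [0.05, [0, 0, 0], [0, 0, 0]],
], squeeze=25)

```text
clock: 39.65
position: [0.4285, 0.0039, 0.1491]
eef_rot: [-0.643, 0.766, -0.002, 0.004]
ft_force: [0.1, -0.3, -1.9]
width: 0.0583
```

```bash
python3 plan.py ".05 .6335 .1285 .165 -10.2"
```

```text
now tip [0.4285 0.0039 0.1756] phi -9.9 tilt [0.0087 0.0017] w 0.0583 t 39.65 F [ 0.1 -0.3 -1.9] j [ 0.39  0.09 -0.53  0.   -0.95 -0.57]
-> 0.6335 0.1285 0.165 -10.2 rows 5
  [0.050,[-0.0316,-0.0361,0.0025],[-0.1,0.0,0.1]],
  [0.050,[-0.0316,-0.0360,0.0024],[-0.1,0.0,0.1]],
  [0.050,[-0.0317,-0.0360,0.0024],[-0.1,0.0,0.1]],
  [0.050,[-0.0317,-0.0360,0.0023],[-0.1,0.0,0.1]],
  [0.050,[-0.0317,-0.0360,0.0022],[-0.1,0.0,0.1]],
```

play_rows([
  [0.05, [-0.0316, -0.036, 0.001], [0, 0, 0]],
  [0.05, [-0.0316, -0.036, 0.001], [0, 0, 0]],
  [0.05, [-0.0316, -0.036, 0.001], [0, 0, 0]],
  [0.05, [-0.0316, -0.036, 0.001], [0, 0, 0]],
  [0.05, [-0.0316, -0.036, 0.001], [0, 0, 0]],
])

```text
clock: 40.28
position: [0.6308, 0.1281, 0.1381]
eef_rot: [-0.643, 0.766, 0.0, -0.002]
ft_force: [0.3, 0.4, -1.9]
width: 0.0583
```

play_rows([
  [0.05, [0, 0, 0], [0, 0, 0]],
  [0.05, [0, 0, 0], [0, 0, 0]],
  [0.05, [0, 0, 0.03], [0, 0, 0]],
])

```text
clock: 40.65
position: [0.6315, 0.1275, 0.1129]
eef_rot: [-0.643, 0.766, -0.001, 0.002]
ft_force: [0.4, 0.5, -2.0]
width: 0.0584
```

```bash
python3 - <<'E'
from h import *
f=grab('scene');cv2.imwrite('pics/c12.png',cv2.resize(f['pixels'][60:300,280:520],None,fx=2.3,fy=2.3)[:,:,::-1])
E
python3 plan.py ".05 .6335 .1285 .0361 -10.2"
```

```text
now tip [0.6272 0.1265 0.133 ] phi -10.1 tilt [-0.0063 -0.0019] w 0.0580 t 40.70 F [-2.1 -0.1 -6.9] j [ 0.45  0.48 -0.07 -0.   -1.02 -0.63]
-> 0.6335 0.1285 0.0361 -10.2 rows 2
  [0.050,[-0.0017,-0.0032,0.0484],[0.2,-0.1,0.1]],
  [0.050,[-0.0016,-0.0030,0.0484],[0.2,-0.1,0.1]],
```

View pics/c12.png

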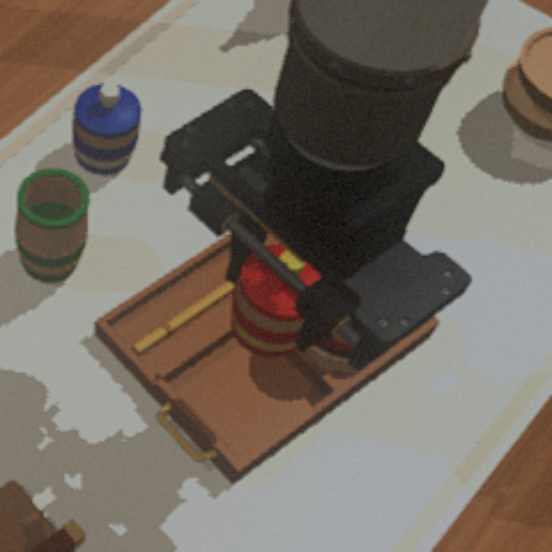

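play_rows([
  [0.05, [-0.001, -0.003, 0.035], [0, 0, 0]],
  [0.05, [0, 0, 0.03], [0, 0, 0]],
  [0.05, [0, 0, 0.02], [0, 0, 0]],
  [0.05, [0, 0, 0.008], [0, 0, 0]],
  [0.05, [0, 0, 0], [0, 0, 0]],
])

```text
clock: 41.32
position: [0.6335, 0.1276, 0.0182]
eef_rot: [-0.643, 0.766, -0.001, -0.001]
ft_force: [0.4, -0.3, -1.4]
width: 0.0585
```

play_rows([
  [0.05, [0, 0, 0], [0, 0, 0]],
])

```text
clock: 41.45
position: [0.6347, 0.1281, 0.0194]
eef_rot: [-0.643, 0.766, -0.001, 0.001]
ft_force: [-0.2, 0.4, -1.0]
width: 0.0582
```

play_rows([
  [0.05, [0, 0, 0.005], [0, 0, 0]],
  [0.05, [0, 0, 0.003], [0, 0, 0]],
  [0.05, [0, 0, 0], [0, 0, 0]],
  [0.05, [0, 0, 0.001], [0, 0, 0]],
  [0.05, [0, 0, 0], [0, 0, 0]],
])

```text
clock: 42.08
position: [0.6341, 0.128, 0.0097]
eef_rot: [-0.643, 0.766, -0.001, -0.0]
ft_force: [-2.0, 0.0, 2.9]
width: 0.0581
```

play_rows([
  [0.065, [0, 0, 0], [0, 0, 0]],
  [0.075, [0, 0, 0], [0, 0, 0]],
  [0.087, [0, 0, 0], [0, 0, 0]],
  [0.087, [0, 0, 0], [0, 0, 0]],
  [0.087, [0, 0, 0], [0, 0, 0]],
])

```text
clock: 42.7
position: [0.634, 0.128, 0.009]
eef_rot: [-0.643, 0.766, -0.001, -0.0]
ft_force: [0.9, -0.4, 0.2]
width: 0.0863
```

play_rows([
  [0.087, [0, 0, -0.02], [0, 0, 0]],
  [0.087, [0, 0, -0.04], [0, 0, 0]],
  [0.087, [0, 0, -0.05], [0, 0, 0]],
  [0.087, [0, 0, -0.05], [0, 0, 0]],
  [0.087, [0, 0, 0], [0, 0, 0]],
])

```text
clock: 43.32
position: [0.6368, 0.1291, 0.1749]
eef_rot: [-0.643, 0.766, -0.003, 0.005]
ft_force: [-0.4, 0.7, 0.5]
width: 0.0872
```

play_rows([
  [0.087, [0.02, 0.05, -0.01], [0, 0, 0]],
  [0.087, [0.02, 0.05, -0.01], [0, 0, 0]],
  [0.087, [0.02, 0.05, -0.01], [0, 0, 0]],
  [0.087, [0.02, 0.05, 0], [0, 0, 0]],
  [0.087, [0, 0, 0], [0, 0, 0]],
])

```text
clock: 43.95
position: [0.4193, 0.0826, 0.1986]
eef_rot: [-0.643, 0.766, -0.0, -0.001]
ft_force: [-0.1, -0.6, 0.9]
width: 0.087
```

```bash
python3 - <<'E'
from h import *
a=grab('top')['pixels'];b=grab('scene')['pixels']
cv2.imwrite('pics/c13.png',np.vstack([cv2.resize(b[60:400,100:520],(741,600))])[:,:,::-1])
cv2.imwrite('pics/c14.png',cv2.resize(a[80:300,100:450],(795,500))[:,:,::-1])
s=monitor.sense();print(s['position'])
E
python3 rack.py; python3 meas.py | grep -A2 -E "zmax"
```

```text
[0.4229966  0.08400411 0.19910352]
top bar 825 [ 0.6015 -0.1798  0.0637] rect [ 0.5396 -0.0975] [0.183 0.432] dir 79.7 ends [[0.5796, -0.3007], [0.6224, -0.0646]]
top brass 0
top steel 392 [ 0.6056 -0.223   0.04  ] rect [ 0.6029 -0.2241] [0.029 0.203] dir -9.7 ends [[0.5042, -0.2057], [0.6966, -0.2385]]
scene bar 1676 [ 0.6042 -0.1837  0.0658] rect [ 0.6244 -0.2139] [0.171 0.309] dir 79.8 ends [[0.5847, -0.292], [0.6257, -0.0639]]
scene brass 0
scene steel 815 [ 0.6161 -0.2223  0.0491] rect [ 0.6434 -0.2308] [0.044 0.3  ] dir -10.1 ends [[0.5076, -0.203], [0.6889, -0.2352]]
1 [133, 118, 119, 72, 2486] zmax 0.097 [0.6493 0.1937] [0.1361 0.2655] 12.5 hsv [ 10. 184.  92.]
2 [301, 119, 121, 88, 7705] zmax 0.067 [ 0.6032 -0.1831] [0.2507 0.1904] 79.9 hsv [ 11. 125. 129.]
4 [205, 247, 27, 12, 183] zmax 0.090 [0.4129 0.1207] [0.019  0.0498] 6.3 hsv [ 61. 143.  65.]
   mid fit [0.4172 0.1202] 0.0144 53
   top mean [0.4101 0.1232 0.0876]
5 [388, 254, 37, 31, 903] zmax 0.089 [ 0.3715 -0.2471] [0.0576 0.0574] 18.8 hsv [115. 160.  57.]
   mid fit [ 0.3716 -0.2469] 0.0188 385
   top mean [ 0.3708 -0.2482  0.0875]
--
4 [311, 99, 30, 37, 775] zmax 0.074 [0.3971 0.2405] [0.0584 0.0423] 65.5 hsv [114.  79.  73.]
8 [286, 133, 33, 50, 1322] zmax 0.091 [0.4334 0.1225] [0.0583 0.0587] 14.9 hsv [19. 79. 75.]
   mid fit [0.4356 0.1199] 0.0247 242
   top mean [0.4331 0.123  0.0891]
10 [321, 144, 145, 126, 9890] zmax 0.097 [0.6089 0.1858] [0.2498 0.1699] 79.8 hsv [ 11. 119.  96.]
13 [97, 246, 47, 50, 1693] zmax 0.091 [ 0.3726 -0.2484] [0.0586 0.059 ] 22.7 hsv [ 25. 107.  60.]
   mid fit [ 0.376  -0.2493] 0.023 433
   top mean [ 0.3715 -0.249   0.0891]
14 [160, 269, 181, 151, 14963] zmax 0.068 [ 0.6025 -0.1836] [0.2503 0.1892] 80.0 hsv [ 13. 113. 107.]
```

View pics/c13.png

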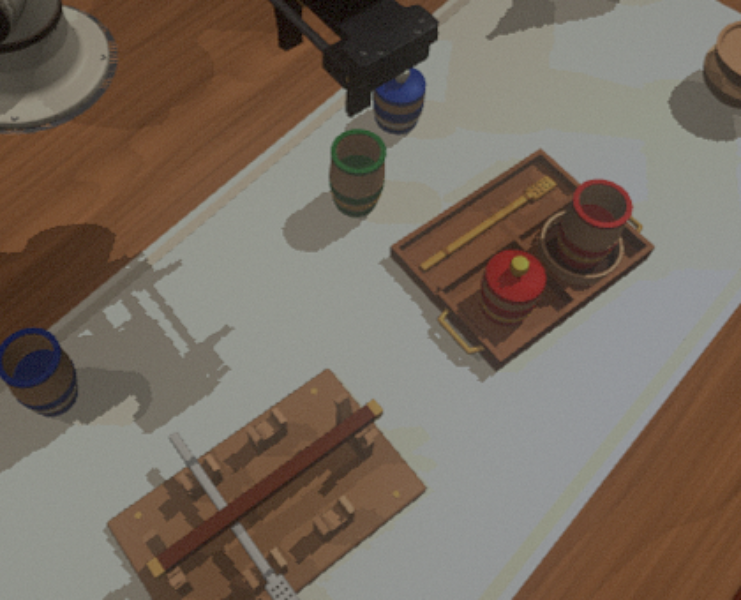

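View pics/c14.png

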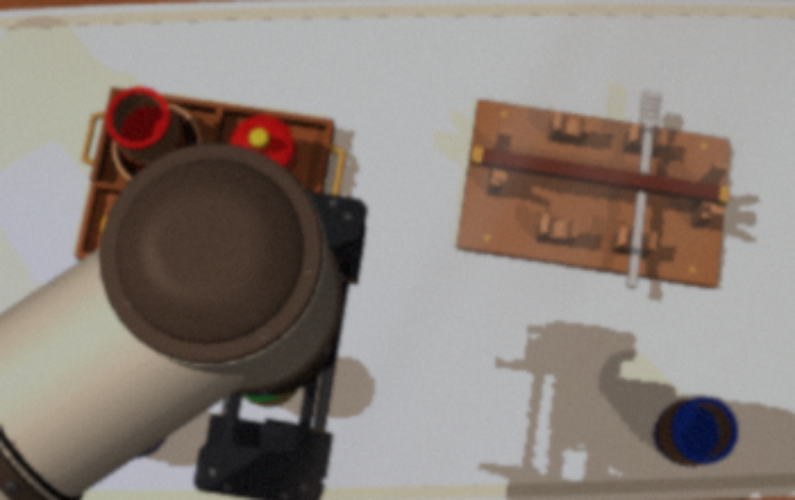

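Run:
```python
from h import *
f=vision.grab_frame('scene')
print('rim',onplane(f,[(100+603*.567,60+205*.567)],.096),'knob',onplane(f,[(100+520*.567,60+263*.567)],.092))
P=cloud(f)
for n,x,y in(('cup',.653,.233),('pot',.634,.128)):
    m=(np.hypot(P[...,0]-x,P[...,1]-y)<.045)&(P[...,2]>.085);print(n,P[m].mean(0),P[m][:,2].max())
bot.sign_off()
```

```text
rim [[0.65613603 0.23338343 0.096     ]] knob [[0.63522175 0.12727167 0.092     ]]
cup [0.65393182 0.23281755 0.09436966] 0.10046086813113164
pot [0.63484204 0.12541787 0.09071169] 0.09513848845613448
the job is handed in; nothing more can be done
```

The red mate set is done in the order you asked, and I handed the job in at about 44 s of the 131 s allowed. Nothing fell and nothing was pressed hard; the highest wrist force in any reading was about 7 N.

**What I did**
1. Lifted the bar out of the forks and laid it on the clear counter beside the rack.
2. Laid the brass straw in the carrier's front shelf.
3. Put the bar back in its forks over the steel straw.
4. Stood the red cup in the round nest and the red pot in the square bay.

**What the last checks showed**
- **Bar:** back in its forks, matching its starting height and direction to within about 1 mm.
- **Brass straw:** lying flat in the front shelf, no longer on the rack.
- **Red cup:** the rim is within about 4 mm of directly above the nest centre, and its top is about 96 mm up, so it is standing upright.
- **Red pot:** the knob is within about 2 mm of the bay centre, and its top is about 92 mm up, as it should be.
- **Left alone:** the steel straw, blue cup and green cup are where they started. The blue pot was partly hidden in the last pictures, but it was never touched.

**What went wrong along the way**
- **First grasp:** the fingers closed on nothing, because the real fingertips sit about 26 mm behind the reported tool point. I measured that from a picture and corrected for it in every later move.
- **Last joint:** turning the straw one way ran the last joint to its −3.1 rad limit and tilted the tool, so I turned it the other way instead.
- **Bar on the counter:** I gripped it again once because the first hold was shallow.

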